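# Lock the grinding jar onto the grinder base

### The job

Pull the white grinding jar straight up out of the blue beaker it is nested in, leaving the beaker standing on the worktop. Set the jar upright in the black grinder base so that its two lugs drop into the slots of the metal collar, then press it down against the spring and twist it a quarter turn clockwise until it stops and clicks up locked, and let go. Leave the other things where they are.

Things in the scene. Friction and masses are not known exactly. Their poses are not given: they have to be found in the camera images.
- jar: white grinding jar, grey cap, 62 mm across, 114 mm tall, 0.2 to 0.33 kg. Origin: centre of its underside, z up its axis. Lowest 26 mm: neck 44 mm across with two alike lugs at its foot on its +x and -x side, each 14 mm wide, 6 mm tall (0 to 6 mm up), reaching 29 mm from the axis; an orange stripe on the body above each. Half a turn makes no difference. Starts in the beaker, any yaw.
- jar_grip (a point): point on the jar's axis 88 mm above its underside, where it is gripped across its smooth cylinder (62 mm across from 26 to 106 mm up, cap included)
- beaker: blue open beaker, 78 mm across, 52 mm tall, 0.95 kg, loose, origin at the centre of its underside. The jar stands on its inner floor, 6 mm up.
- beaker_mouth (a point): centre of the beaker's rim; the jar's top stands 68 mm above it. Three sprung rubber buttons inside hold the jar: pulling it out takes about 2 to 6 N beyond its weight for the first 15 mm. Pull slowly and straight up or the beaker comes along; the jar's foot is clear after 46 mm.
- base: black round grinder base, 122 mm across at the foot, 64.5 mm tall, fixed; origin at the centre of its underside, z up. A round well 65 mm across in its top holds a metal bayonet collar with two opposite slots, which lie along the base's +x and -x turned by an unreported angle, different at each start, up to 0.5 rad either way.
- rim (a point): centre of the base's rim, 64.5 mm above its underside. Two orange marks on the rim show the slots' directions.
- socket (a point): on the base's axis, level with the tops of the collar's two ledges, 55 mm above its underside (opening between the ledges 49 mm). Lugs resting on the ledges are at this height; turned over the slots (0.12 rad play either side) the jar can drop 5 mm.
- spring_top (a point): on the base's axis, 50 mm above its underside: the jar's underside when its lugs are in the slots and it rests on the spring cushion. Pressing down takes 5 N at once, 10 N at 10 mm, 12 N at 14 mm, where it bottoms. Pressed down 10.5 mm or more, the jar turns clockwise (from above) under the ledges 80 degrees (play 5) to a hard stop; the other way is blocked.
- lock_level (a point): on the base's axis, 45 mm above its underside: the jar's underside when locked. Let go at the hard stop, the spring lifts the lugs into notches and the jar rests here; released elsewhere it is not locked.
- salt_shaker: clear salt shaker with grey top, 44x44x90 mm, origin at the centre of its underside; bystander
- pepper_mill: dark wooden pepper mill, 58x58x150 mm, origin at the centre of its underside; bystander
- lemon: yellow lemon, 78x55x56 mm, origin at the centre of its underside; bystander
- teaspoon: steel teaspoon lying flat, 132x26x9 mm, origin at the centre of its underside; bystander
- coffee_jar: glass jar with grey lid, 64x64x100 mm, origin at the centre of its underside; bystander

How it is judged:
By the outcome, as a careful person would: the job done as asked, in the order asked, and still so for the second after the job is handed in, with the robot touching nothing.
It also fails if it takes over 67 s, if anything falls off the work surface, if the arm or the gripper's body presses on something with over 40 N, if the wrist force passes 120 N, or if a joint passes its speed limit or range.

### The arm

A 6-joint arm with a two-finger parallel gripper is mounted at the origin on a cart in front of the work surface, level with it; the furniture and walls round the work are solid. World frame = base frame: x ahead of the robot, y to its left, z up, the work surface at z = 0. Lengths are in m, angles in rad, forces in N, time in s.
With the tool pointing down it reaches from about 0.25 to 0.725 m from the base axis. Payload 4 kg.
Tool frame: the origin (TCP) lies at the centre of the arm's flange, where the gripper is bolted on; the fingertips stand 173 mm ahead of it and the grasp point (between the pads) lies 155 mm ahead of it; x points along the fingers, z is the direction in which the jaws open and shut, and the axes are right-handed (so a half turn about x gives the same grasp; the last joint's range is limited). The gripper opens to 85 mm and grips with 20 to 120 N. Pads are 22 mm wide; open, the fingers measure 114 mm over their backs; the gripper's body (76 mm by 85 mm) begins 54 mm behind the grasp point. The pads swing forward as they close: fully open they stand 13 mm farther back than shut.
Start: joints at [-1.24, 0.241, 0.005, 1.335, 0, 1.571], TCP at [0.162, -0.473, 0.405] pointing down, gripper open.
Joint ranges: [-2.72, 2.72], [-1.05, 1.87], [-1.09, 1.28], [-1.99, 2.15], [-1.42, 1.44], [-3.14, 3.14]. Speed limits (rad/s): [2.79, 2.79, 3.14, 3.14, 3.14, 3.14].

### API

Orientations are given as a unit quaternion [x, y, z, w].
In Python, from workcell import bot gives the robot as it stands.
- The arm moves only by the tool arm_command, never from a script. Its argument "moves" is one flat list of numbers, 7 for each row, row after row: the shift along the tool's x, y, z in m, then the turn, a rotation vector about the tool's x, y, z in rad, then the closure, from -1 (fully open) to 1 (shut). A call has 1 to 20 rows; each row shifts and turns the pose as measured when the row begins, along the tool's axes as they then stand; what a row does not reach is not made up. A row lasts 1/12 s, in which the tool goes at most 41.7 mm and 7.16 degrees, less where a joint would pass 70% of its speed; a pose out of reach is approached as far as the arm can. A call with a gripper value outside its range is refused whole. The fingers move at their own pace and stop on an object; the grip force is fixed at half the most. Time passes only in rows, so rows that do not move let the fingers close. It gives the time, the measured TCP pose, the force and the opening at its end, in the units of the state.
- bot.get_obs(): the state, without advancing time (a new reading comes with each control period).
- bot.camera(name): name is "side" or "top" or "wrist"; returns the picture (420x560x3 uint8, red, green, blue); there is no depth.
- bot.get_calibration(name): a dict with "mtx" (3x3 intrinsics, pixels), "world_from_camera" (4x4, takes a point from camera to world coordinates); the wrist camera has in their place "mount" (4x4, takes a point from camera to tool coordinates, whose origin is the TCP and whose axes are the tool frame's). Camera axes: x right, y up, looking along -z (the intrinsics and any distortion apply to the point x, -y, -z); pixel columns grow to the right and rows downward; lengths in m; the calibration is good to about 2 mm. A picture is of the moment at which its call begins: read the wrist's pose just before it. get_calibration takes no time and is no camera call.
- bot.job_done(): hands the job in, once; it reports no verdict.
The state is a dict: "clock": time; "joint_pos": joint angles; "joint_vel": joint speeds; "tau": joint torques, N m; "eef_pos": TCP position; "tool_rot": TCP orientation; "ft_force": force on the tool from outside, world axes, zero at the start; "ft_torque": the same for the moment, N m; "grip_width": finger opening in m.
Only numpy, scipy, OpenCV 4.12 (cv2) and the standard library are available. Lean on these libraries where they do the work, as an engineer would, in place of code of your own. Each camera call takes 0.05 s, during which the arm holds its last target.

## Working session

There is one attempt and no reset: what is moved stays moved. The work goes in short steps, Python scripts to look and compute and a tool call to move; the robot and the scene stay as the last step left them, time stands still between calls to the robot, and variables do not carry over. Pictures are saved under pics/ and viewed, and the job is handed in when it is done.

Besides the shell and the picture viewer there is one more tool, called after "Emit:" as a command line: name --argument value ..., lists and objects as JSON in quotes. arm_command: Moves the arm, as the interface text tells. Its arguments: {"type":"object","properties":{"moves":{"type":"array"}},"required":["moves"]}

```bash
ls; mkdir -p pics
python3 - <<'E'
from workcell import bot
import cv2,numpy as np
np.set_printoptions(precision=4,suppress=True)
o=bot.get_obs()
for k,v in o.items(): print(k,v)
for n in ["side","top","wrist"]:
    print(n,bot.get_calibration(n))
    cv2.imwrite(f"pics/{n}0.png",bot.camera(n)[:,:,::-1])
E
```

```text
pics
clock 0.0
joint_pos [-1.24    0.2414  0.0037  1.3352  0.      1.5708]
joint_vel [ 0.0005  0.0002 -0.0001  0.002   0.0009 -0.0012]
tau [  0.0002 -37.2317  25.241    0.0168   0.0001   0.    ]
eef_pos [ 0.1623 -0.4726  0.4038]
tool_rot [ 0.4113  0.5761 -0.4104  0.5749]
ft_force [0.3057 0.4737 0.0444]
ft_torque [ 0.0059  0.0335 -0.0432]
grip_width 0.08544885113410546
side {'mtx': array([[410.9558,   0.    , 275.7258],
       [  0.    , 410.9558, 209.3561],
       [  0.    ,   0.    ,   1.    ]]), 'world_from_camera': array([[-0.892 ,  0.2671, -0.3646,  0.2128],
       [-0.4519, -0.542 ,  0.7085,  0.914 ],
       [-0.0084,  0.7968,  0.6042,  0.6778],
       [ 0.    ,  0.    ,  0.    ,  1.    ]])}
top {'mtx': array([[478.1534,   0.    , 279.3667],
       [  0.    , 478.1534, 213.5471],
       [  0.    ,   0.    ,   1.    ]]), 'world_from_camera': array([[-0.0162,  0.9807, -0.1949,  0.3739],
       [-0.9999, -0.0154,  0.0056,  0.2005],
       [ 0.0025,  0.195 ,  0.9808,  1.1066],
       [ 0.    ,  0.    ,  0.    ,  1.    ]])}
wrist {'mtx': array([[300.7524,   0.    , 284.552 ],
       [  0.    , 300.7524, 208.297 ],
       [  0.    ,   0.    ,   1.    ]]), 'mount': array([[ 0.0007,  0.3255, -0.9456,  0.0295],
       [-0.0009,  0.9456,  0.3255,  0.0838],
       [ 1.    ,  0.0006,  0.0009, -0.0012],
       [ 0.    ,  0.    ,  0.    ,  1.    ]])}
```

View pics/side0.png

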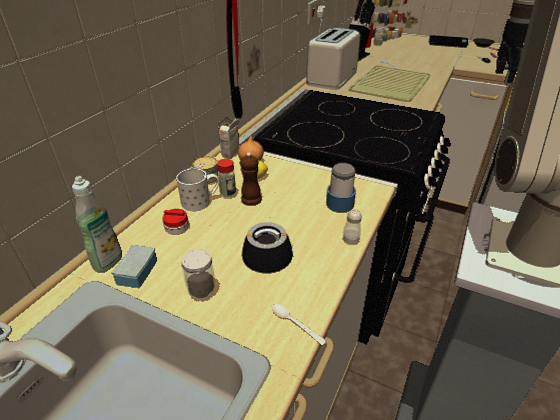

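View pics/top0.png

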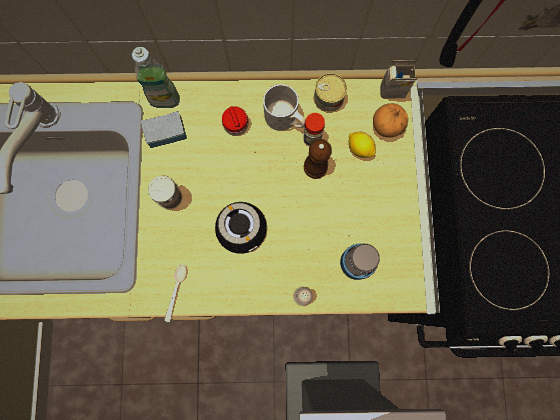

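View pics/wrist0.png

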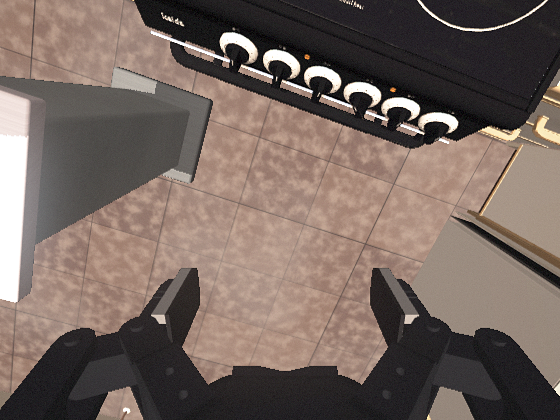

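The top view shows the jar cap near (364,256), the beaker around (360,261), and the base near (241,226). The side view shows the jar near (343,178) and the base near (268,247). I'll enlarge these areas.

Run:
```python
import cv2,numpy as np
def crop(n,x,y,w,h,s): 
    im=cv2.imread(f"pics/{n}0.png")[y:y+h,x:x+w]; return cv2.resize(im,None,fx=s,fy=s,interpolation=cv2.INTER_CUBIC)
a=crop("top",205,190,70,70,8.0/1.4*1.0); b=crop("top",330,230,70,70,8/1.4)
cv2.imwrite("pics/topc.png",np.hstack([a,b]))
a=crop("side",233,213,70,70,8/1.4); b=crop("side",308,155,70,70,8/1.4)
cv2.imwrite("pics/sidec.png",np.hstack([a,b])); print(a.shape)
```

```text
(400, 400, 3)
```

View pics/topc.png

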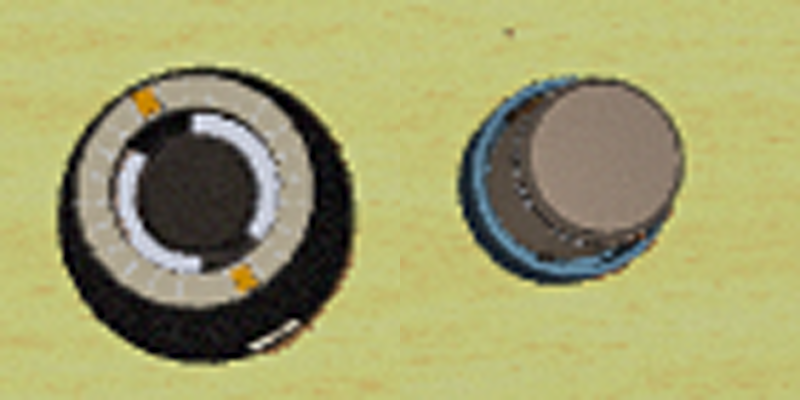

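View pics/sidec.png

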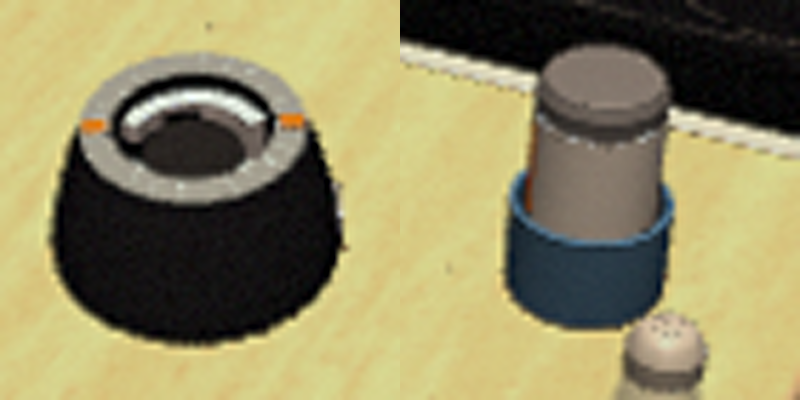

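Top crop: rim centre (196,190) with marks at (147,102) and (245,278), and cap centre (607,157). Side crop: rim centre about (193,126), cap about (604,80), and an orange stripe on the jar's left edge (533,185). Next I'll triangulate these points.

```bash
cat > h.py <<'E'
from workcell import bot
import cv2,numpy as np
from scipy.spatial.transform import Rotation as R
np.set_printoptions(precision=4,suppress=True)
def cam(n,o=None):
    c=bot.get_calibration(n); K=c["mtx"]
    if n=="wrist":
        o=o or bot.get_obs(); T=np.eye(4); T[:3,:3]=R.from_quat(o["tool_rot"]).as_matrix(); T[:3,3]=o["eef_pos"]
        return K,T@c["mount"]
    return K,c["world_from_camera"]
def ray(n,u,v,c=None):
    K,T=c or cam(n); d=np.linalg.inv(K)@[u,v,1]; d=T[:3,:3]@[d[0],-d[1],-d[2]]; return T[:3,3],d
def at(n,u,v,z,c=None):
    p,d=ray(n,u,v,c); return p+d*(z-p[2])/d[2]
def tri(r1,r2):
    A=np.stack([r1[1],-r2[1]],1); s=np.linalg.lstsq(A,r2[0]-r1[0],rcond=None)[0]
    a=r1[0]+s[0]*r1[1]; b=r2[0]+s[1]*r2[1]; return (a+b)/2,np.linalg.norm(a-b)
def proj(n,p,c=None):
    K,T=c or cam(n); q=T[:3,:3].T@(np.asarray(p)-T[:3,3]); q=np.array([q[0],-q[1],-q[2]]); q=K@(q/q[2]); return q[:2]
E
python3 - <<'E'
from h import *
s=400/70
f=lambda X,o:(X+.5)/s-.5+o
t=lambda X,Y,ox,oy:(f(X,ox),f(Y,oy))
rt=t(196,190,205,190); ct=t(207,157,330,230)
rs=t(193,126,233,213); cs=t(204,80,308,155)
print("rim top",at("top",*rt,.0645),"side",at("side",*rs,.0645),tri(ray("top",*rt),ray("side",*rs)))
print("cap top",at("top",*ct,.120),"side",at("side",*cs,.120),tri(ray("top",*ct),ray("side",*cs)))
m=[at("top",*t(147,102,205,190),.0645),at("top",*t(245,278,205,190),.0645)]
print(m,np.mean(m,0),np.arctan2(*(m[0]-m[1])[[1,0]]))
m=[at("side",*t(93,125,233,213),.0645),at("side",*t(291,121,233,213),.0645)]
print(m,np.mean(m,0),np.arctan2(*(m[0]-m[1])[[1,0]]))
K,T=cam("side"); print(T[:3,3], at("side",*t(133,185,308,155),.07))
# tool axes now
print(R.from_quat(bot.get_obs()["tool_rot"]).as_matrix())
for n,q in [("lemon",(362,144)),("pepper",(316,168)),("salt",(303,297)),("coffee",(165,195))]: print(n,at("top",*q,0.03))
E
```

```text
rim top [0.5615 0.2844 0.0645] side [0.5589 0.2895 0.0645] (array([0.562 , 0.2847, 0.0597]), np.float64(0.000716620930994818))
cap top [0.4755 0.0176 0.12  ] side [0.4718 0.0277 0.12  ] (array([0.4757, 0.0161, 0.1127]), np.float64(0.0010507705558603934))
[array([0.5966, 0.3035, 0.0645]), array([0.5268, 0.2656, 0.0645])] [0.5617 0.2845 0.0645] 0.49793913163812115
[array([0.5951, 0.3067, 0.0645]), array([0.5251, 0.2694, 0.0645])] [0.5601 0.2881 0.0645] 0.4901924405990081
[0.2128 0.914  0.6778] [0.4935 0.05   0.07  ]
[[-0.0005  0.9458  0.3248]
 [ 0.0014  0.3248 -0.9458]
 [-1.     -0.     -0.0015]]
lemon [ 0.7525 -0.0038  0.03  ]
pepper [0.6952 0.1068 0.03  ]
salt [0.3983 0.1449 0.03  ]
coffee [0.6357 0.458  0.03  ]
```

Emit:
arm_command --moves '[0, 0.0285, -0.0227, 0, 0, 0, -1, 0, 0.0285, -0.0227, 0, 0, 0, -1, 0, 0.0285, -0.0227, 0, 0, 0, -1, 0, 0.0285, -0.0227, 0, 0, 0, -1, 0, 0.0285, -0.0227, 0, 0, 0, -1, 0, 0.0285, -0.0227, 0, 0, 0, -1, 0, 0.0285, -0.0227, 0, 0, 0, -1, 0, 0.0285, -0.0227, 0, 0, 0, -1, 0, 0.0285, -0.0227, 0, 0, 0, -1, 0, 0.0285, -0.0227, 0, 0, 0, -1, 0, 0.0285, -0.0227, 0, 0, 0, -1, 0, 0.0285, -0.0227, 0, 0, 0, -1, 0, 0.0285, -0.0227, 0, 0, 0, -1, 0, 0.0285, -0.0227, 0, 0, 0, -1, 0, 0.0285, -0.0227, 0, 0, 0, -1, 0, 0.0285, -0.0227, 0, 0, 0, -1]'

```text
clock: 1.48
eef_pos: [0.486, 0.0346, 0.3998]
tool_rot: [0.415, 0.574, -0.416, 0.571]
ft_force: [0.7, -0.9, -0.3]
grip_width: 0.0856
```

Emit:
arm_command --moves '[0, 0, 0, -0.12, 0, 0, -1, 0, 0, 0, -0.12, 0, 0, -1, 0, 0, 0, -0.12, 0, 0, -1, 0, 0, 0, -0.12, 0, 0, -1, 0, 0, 0, -0.12, 0, 0, -1, 0, 0, 0, -0.12, 0, 0, -1, 0, 0, 0, -0.12, 0, 0, -1, 0, 0, 0, -0.12, 0, 0, -1, 0, 0, 0, -0.12, 0, 0, -1, 0, 0, 0, -0.12, 0, 0, -1, 0, 0, 0, -0.12, 0, 0, -1, 0, 0, 0, -0.12, 0, 0, -1, 0, 0, 0, -0.12, 0, 0, -1, 0, 0, 0, -0.12, 0, 0, -1, 0, 0, 0, -0.12, 0, 0, -1, 0, 0, 0, -0.12, 0, 0, -1, 0, 0, 0, -0.12, 0, 0, -1, 0, 0, 0, -0.12, 0, 0, -1, 0, 0, 0, -0.12, 0, 0, -1, 0, 0, 0, -0.12, 0, 0, -1]'

```text
clock: 3.15
eef_pos: [0.488, 0.0443, 0.3902]
tool_rot: [-0.407, 0.58, 0.417, 0.569]
ft_force: [0.5, -0.1, 0.2]
grip_width: 0.0855
```

Run:
```python
from h import *
o=bot.get_obs(); print(o["joint_pos"],o["eef_pos"],o["clock"]); print(R.from_quat(o["tool_rot"]).as_matrix())
cv2.imwrite("pics/w1.png",bot.camera("wrist")[:,:,::-1])
for n,z in (("cap",.12),("beak",.052)): print(n,proj("wrist",[.4757,.017,z],cam("wrist",o)))
```

```text
[ 0.0894  0.2374 -0.0373  1.3172  0.0044  0.4153] [0.488  0.0443 0.3902] 3.15
[[-0.0214 -0.9471  0.3201]
 [ 0.0025  0.3202  0.9474]
 [-0.9998  0.0211 -0.0045]]
cap [249.9056 213.6729]
beak [257.1681 193.2015]
```

View pics/w1.png

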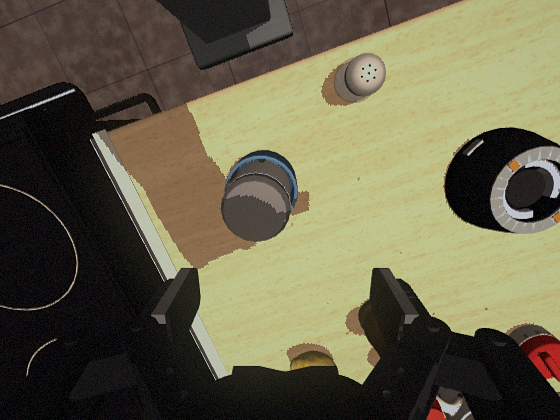

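The wrist view shows the cap at about (257,207) with the blue rim behind it, the base at (525,187) on the right, and the salt shaker at (365,75). I'll enlarge it.

Run:
```python
import cv2,numpy as np
im=cv2.imread("pics/w1.png")
a=cv2.resize(im[140:250,205:315],(550,550),interpolation=cv2.INTER_CUBIC)
cv2.imwrite("pics/w1c.png",a)
```

```text
(no output)
```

View pics/w1c.png

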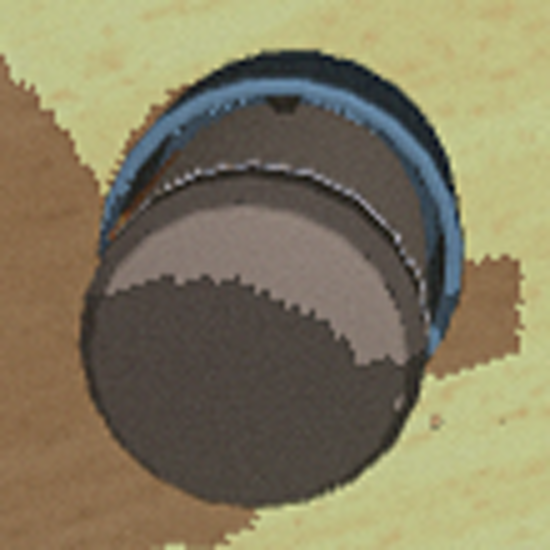

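```bash
cat >> h.py <<'E'
def overlay(im,n,circs,x0,y0,w,h,s,c=None):
    a=cv2.resize(im[y0:y0+h,x0:x0+w],None,fx=s,fy=s,interpolation=cv2.INTER_CUBIC)
    for (x,y,z,r,col) in circs:
        P=np.array([proj(n,[x+r*np.cos(t),y+r*np.sin(t),z],c) for t in np.linspace(0,2*np.pi,60)])
        P=(P-[x0,y0]+.5)*s-.5
        cv2.polylines(a,[np.round(P).astype(int)],True,col,1)
    return a
E
python3 - <<'E'
from h import *
o=bot.get_obs(); c=cam("wrist",o)
print(at("wrist",255,211.1,.12,c), "base",at("wrist",526,190,.0645,c))
x,y=at("wrist",255,211.1,.12,c)[:2]
w=cv2.imread("pics/w1.png"); t=cv2.imread("pics/top0.png"); s=cv2.imread("pics/side0.png")
for k,(x,y) in enumerate([(x,y)]):
    C=[(x,y,.12,.031,(0,0,255)),(x,y,.112,.031,(0,255,255)),(x,y,.052,.039,(0,255,0)),(x,y,0,.039,(255,0,255))]
    A=overlay(w,"wrist",C,205,140,110,110,4,c); B=overlay(t,"top",C,330,230,63,63,7); 
    cv2.imwrite("pics/ov1.png",A); 
    D=overlay(s,"side",C,308,150,63,70,6.3)
    h=min(B.shape[0],D.shape[0]); cv2.imwrite("pics/ov2.png",np.hstack([B[:h,:400],D[:h,:400]]))
E
```

```text
[0.4749 0.0219 0.12  ] base [0.5563 0.2797 0.0645]
```

View pics/ov1.png

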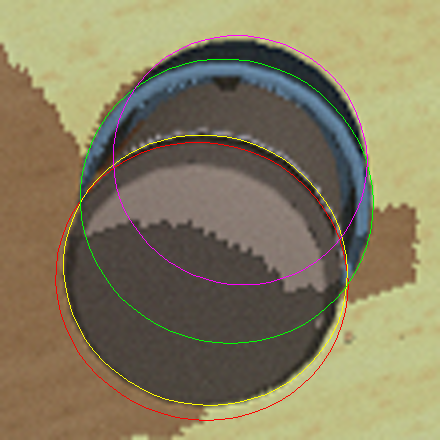

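View pics/ov2.png

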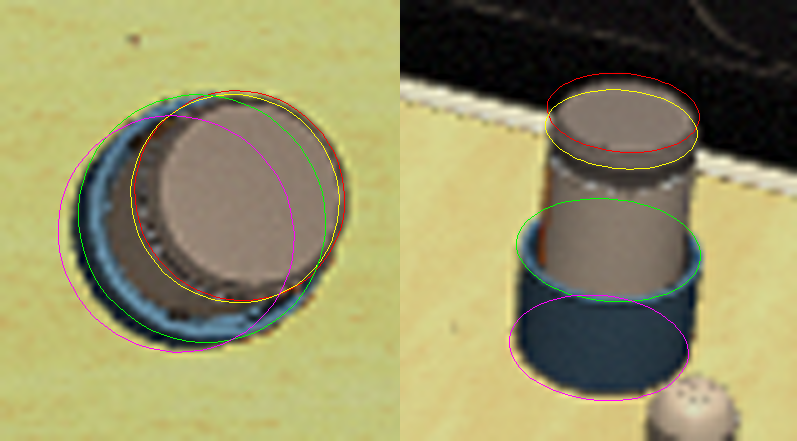

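Run:
```python
from h import *
o=bot.get_obs(); c=cam("wrist",o)
w=cv2.imread("pics/w1.png"); s=cv2.imread("pics/side0.png")
def lines(im,n,x0,y0,w_,sc,c=None,x=.475,y=.0205,draw=True):
    a=cv2.resize(im[y0:y0+w_,x0:x0+w_],None,fx=sc,fy=sc,interpolation=cv2.INTER_CUBIC)
    if draw:
      for i,th in enumerate(np.arange(.3,1.31,.2)):
        P=[proj(n,[x+.031*np.cos(th),y+.031*np.sin(th),z],c) for z in (.055,.100)]
        P=(np.array(P)-[x0,y0]+.5)*sc-.5
        cv2.line(a,*[tuple(int(v) for v in p) for p in P],[(0,0,255),(0,255,0),(255,0,0),(255,255,0),(255,0,255),(0,255,255)][i],1)
    return a
A=[lines(w,"wrist",215,150,40,10,c,draw=d) for d in (0,1)]
cv2.imwrite("pics/st.png",np.hstack(A))
B=[lines(s,"side",322,160,40,10,x=.4745,y=.018,draw=d) for d in (0,1)]
cv2.imwrite("pics/st2.png",np.hstack(B))
```

```text
(no output)
```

View pics/st.png

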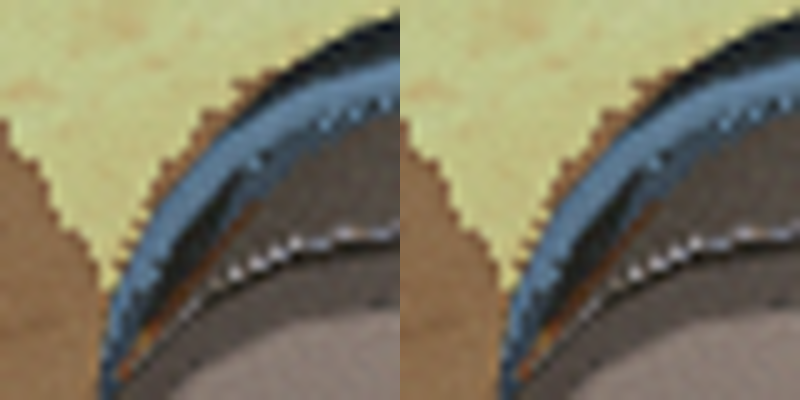

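View pics/st2.png

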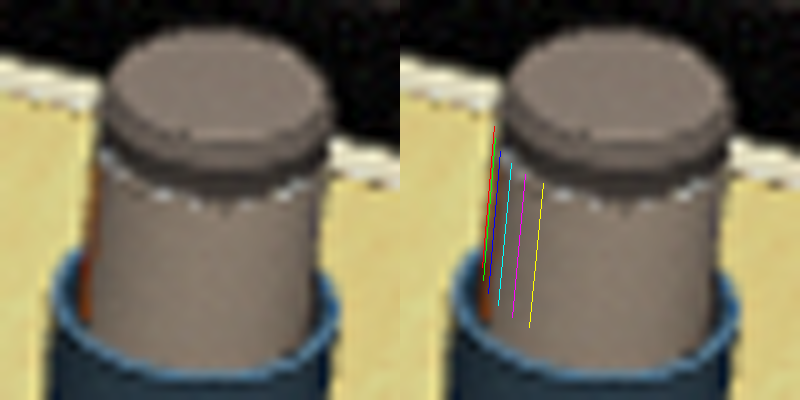

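Run:
```python
from h import *
o=bot.get_obs(); c=cam("wrist",o)
w=cv2.imread("pics/w1.png")
x0,y0,sc=215,150,10; x,y=.475,.0205
a=cv2.resize(w[y0:y0+45,x0:x0+75],None,fx=sc,fy=sc,interpolation=cv2.INTER_CUBIC)
for i,th in enumerate(np.arange(.3,1.31,.2)+np.pi):
    P=[proj("wrist",[x+.031*np.cos(th),y+.031*np.sin(th),z],c) for z in (.030,.106)]
    P=(np.array(P)-[x0,y0]+.5)*sc-.5
    cv2.line(a,*[tuple(int(v) for v in p) for p in P],[(0,0,255),(0,255,0),(255,0,0),(255,255,0),(255,0,255),(0,255,255)][i],1)
cv2.imwrite("pics/st3.png",a)
```

```text
(no output)
```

View pics/st3.png

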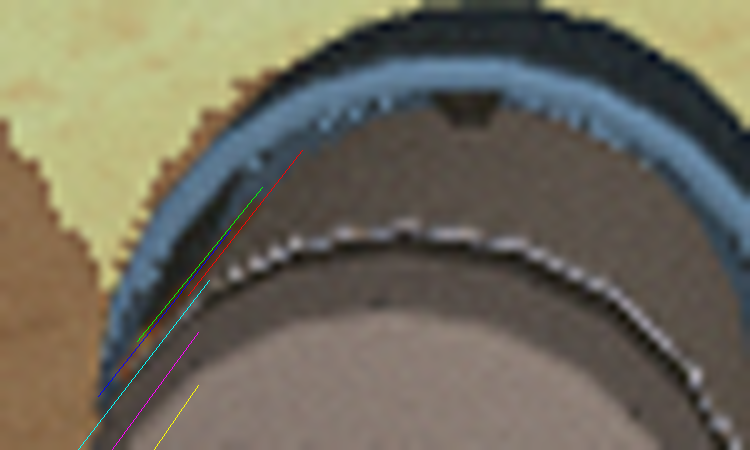

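Emit:
arm_command --moves '[0, 0.002, -0.014, 0, -0.004, -0.021, -1, 0, 0.0025, -0.013, 0, 0, 0, -1, 0.02, 0, 0, 0, 0, 0, -1, 0.02, 0, 0, 0, 0, 0, -1, 0.01, 0, 0, 0, 0, 0, -1, 0, 0, 0, 0, 0, 0, -1]'

```text
clock: 3.7
eef_pos: [0.4736, 0.0176, 0.3388]
tool_rot: [-0.409, 0.577, 0.409, 0.576]
ft_force: [-0.7, 0.5, 0.1]
grip_width: 0.0853
```

```bash
cat > look.py <<'E'
from h import *
import sys
o=bot.get_obs(); print(o["joint_pos"],o["eef_pos"],o["clock"],o["ft_force"],o["ft_torque"],o["grip_width"]); M=R.from_quat(o["tool_rot"]).as_matrix(); print(M,"yaw",np.arctan2(M[1,2],M[0,2]),"grasp",o["eef_pos"]+.155*M[:,0])
for n in sys.argv[2:]: cv2.imwrite(f"pics/{n}_{sys.argv[1]}.png",bot.camera(n)[:,:,::-1])
E
python3 look.py 2 wrist
python3 - <<'E'
from h import *
c=cam("wrist"); w=cv2.imread("pics/wrist_2.png"); x,y=.475,.020
C=[(x,y,.12,.031,(0,0,255)),(x,y,.112,.031,(0,255,255)),(x,y,.052,.039,(0,255,0)),(x,y,0,.039,(255,0,255))]
cv2.imwrite("pics/ov3.png",overlay(w,"wrist",C,190,120,180,150,4,c))
E
```

```text
[ 0.0373  0.2303 -0.1852  1.1555 -0.0002  0.3732] [0.4736 0.0176 0.3388] 3.7 [-0.7292  0.5028  0.0892] [0.0269 0.0442 0.0043] 0.08533727282705891
[[-0.0003 -0.9441  0.3296]
 [-0.0002  0.3296  0.9441]
 [-1.      0.0002 -0.0003]] yaw 1.2348867431060628 grasp [0.4735 0.0176 0.1838]
```

View pics/ov3.png

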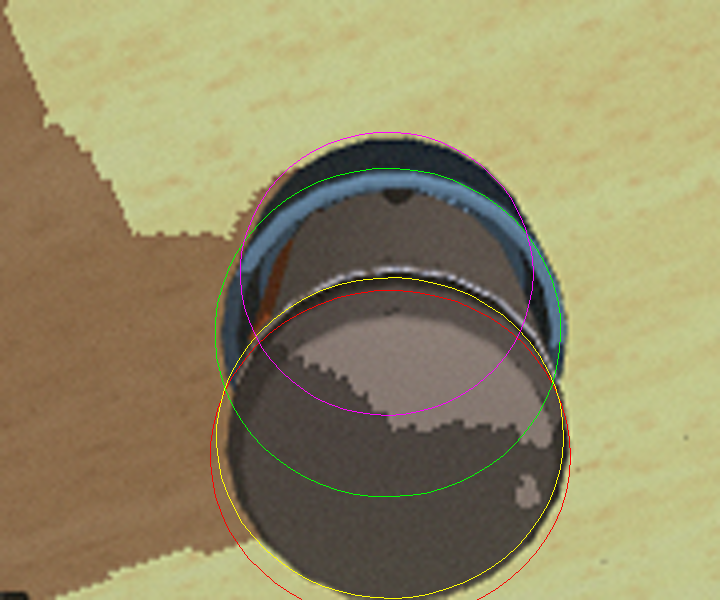

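Emit:
arm_command --moves '[0, -0.0016, 0.004, 0, 0, 0, -1, 0.018, 0, 0, 0, 0, 0, -1, 0.018, 0, 0, 0, 0, 0, -1, 0.018, 0, 0, 0, 0, 0, -1, 0.018, 0, 0, 0, 0, 0, -1, 0.012, 0, 0, 0, 0, 0, -1, 0, 0, 0, 0, 0, 0, -1]'

```text
clock: 4.33
eef_pos: [0.4819, 0.0216, 0.2604]
tool_rot: [-0.41, 0.573, 0.405, 0.583]
ft_force: [0.1, 0.2, -0.2]
grip_width: 0.0854
```

```bash
python3 look.py 3 wrist
```

```text
[ 0.0446  0.3163 -0.2936  0.9456  0.0007  0.3868] [0.4819 0.0216 0.2604] 4.3333 [ 0.1274  0.1916 -0.1624] [-0.0227  0.0459  0.0171] 0.08540738593199662
[[ 0.0152 -0.9419  0.3355]
 [ 0.0014  0.3356  0.942 ]
 [-0.9999 -0.0139  0.0064]] yaw 1.2286414020260148 grasp [0.4843 0.0218 0.1054]
```

View pics/wrist_3.png

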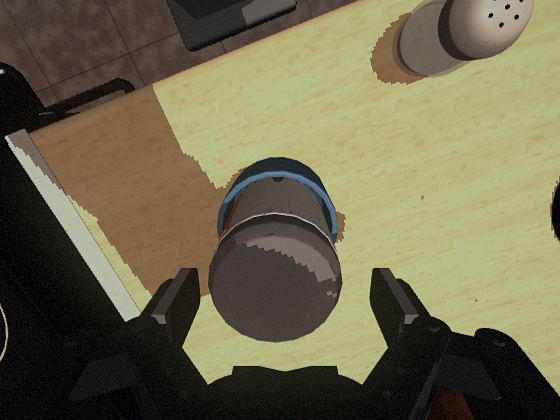

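Emit:
arm_command --moves '[0, 0.005, -0.003, 0, 0.006, 0.014, -1, 0, 0, 0, 0, 0, 0, -1, 0, 0, 0, 0, 0, 0, -1]'

```text
clock: 4.63
eef_pos: [0.4778, 0.0207, 0.2647]
tool_rot: [-0.408, 0.576, 0.407, 0.579]
ft_force: [1.1, 0.9, 1.1]
grip_width: 0.0858
```

```bash
python3 look.py 4
```

```text
[ 0.0431  0.3083 -0.2921  0.9655  0.0006  0.3857] [0.4778 0.0207 0.2647] 4.6333 [1.076  0.8729 1.055 ] [ 0.0227 -0.0234  0.0283] 0.08577066821279576
[[ 0.0049 -0.9419  0.3359]
 [ 0.0008  0.3359  0.9419]
 [-1.     -0.0043  0.0024]] yaw 1.2282223493803368 grasp [0.4786 0.0208 0.1097]
```

Emit:
arm_command --moves '[0.006, 0.0015, -0.0005, 0, 0.002, 0.005, -1, 0.006, 0.001, 0, 0, 0, 0.002, -1, 0.005, 0.0005, 0, 0, 0, 0.001, -1, 0, 0, 0, 0, 0, 0, -1]'

```text
clock: 4.97
eef_pos: [0.4757, 0.0213, 0.249]
tool_rot: [-0.407, 0.577, 0.408, 0.579]
ft_force: [-0.2, 0.6, 0.1]
grip_width: 0.0851
```

```bash
python3 look.py 5 wrist side
```

```text
[ 0.0443  0.3246 -0.3168  0.9275  0.0019  0.3872] [0.4757 0.0213 0.249 ] 4.9667 [-0.2443  0.5975  0.1413] [0.0428 0.0172 0.0257] 0.08506130872879746
[[ 0.0019 -0.9418  0.3362]
 [ 0.002   0.3362  0.9418]
 [-1.     -0.0011  0.0025]] yaw 1.227917665191473 grasp [0.476  0.0217 0.094 ]
```

View pics/wrist_5.png

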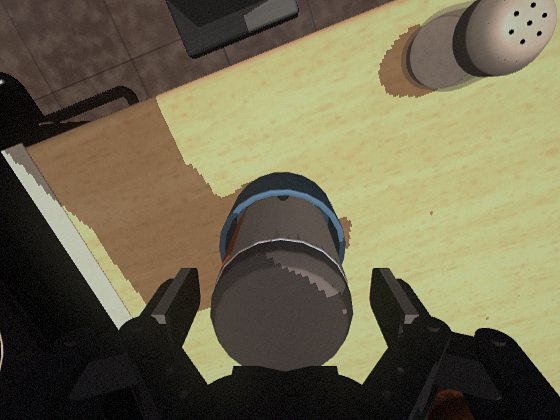

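The cap spans 211–352 (centre 281) and the pads are centred at 285, so the jar sits about 1.5 mm to −z. I'll correct that and then close the gripper.

Emit:
arm_command --moves '[0, 0, -0.0018, 0, 0, 0.002, -1, 0, 0, 0, 0, 0, 0, -0.3, 0, 0, 0, 0, 0, 0, 0, 0, 0, 0, 0, 0, 0, 0.3, 0, 0, 0, 0, 0, 0, 0.6, 0, 0, 0, 0, 0, 0, 1, 0, 0, 0, 0, 0, 0, 1, 0, 0, 0, 0, 0, 0, 1]'

```text
clock: 5.73
eef_pos: [0.4756, 0.0194, 0.2501]
tool_rot: [-0.407, 0.577, 0.408, 0.579]
ft_force: [-0.9, 0.5, 0.1]
grip_width: 0.0608
```

```bash
python3 look.py 6 wrist
```

```text
[ 0.0401  0.3232 -0.3154  0.9309  0.0029  0.3833] [0.4756 0.0194 0.2501] 5.7333 [-0.875   0.5402  0.1441] [0.0052 0.1418 0.0029] 0.06075968341832439
[[ 0.0012 -0.9417  0.3366]
 [ 0.003   0.3366  0.9417]
 [-1.     -0.0001  0.0032]] yaw 1.227525969313187 grasp [0.4758 0.0199 0.0951]
```

View pics/wrist_6.png

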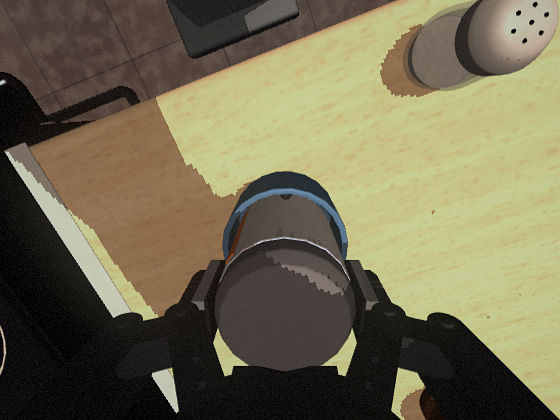

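Emit:
arm_command --moves '[-0.0015, 0, 0, 0, 0, 0, 1, -0.0015, 0, 0, 0, 0, 0, 1, -0.0015, 0, 0, 0, 0, 0, 1, -0.0015, 0, 0, 0, 0, 0, 1, -0.0015, 0, 0, 0, 0, 0, 1, -0.0015, 0, 0, 0, 0, 0, 1, -0.0015, 0, 0, 0, 0, 0, 1, -0.0015, 0, 0, 0, 0, 0, 1]'

```text
clock: 6.45
eef_pos: [0.475, 0.0198, 0.259]
tool_rot: [-0.405, 0.578, 0.41, 0.578]
ft_force: [1.9, -0.0, -8.3]
grip_width: 0.0607
```

```bash
python3 look.py 7 wrist side
```

```text
[ 0.0405  0.3135 -0.302   0.9592  0.0043  0.3829] [0.475  0.0198 0.259 ] 6.45 [ 1.9315 -0.0461 -8.3206] [ 0.1921 -0.4795  0.0439] 0.060678294268674854
[[-0.004  -0.9419  0.3358]
 [ 0.0041  0.3358  0.9419]
 [-1.      0.0052  0.0026]] yaw 1.2283322759313822 grasp [0.4744 0.0204 0.104 ]
```

View pics/side_7.png

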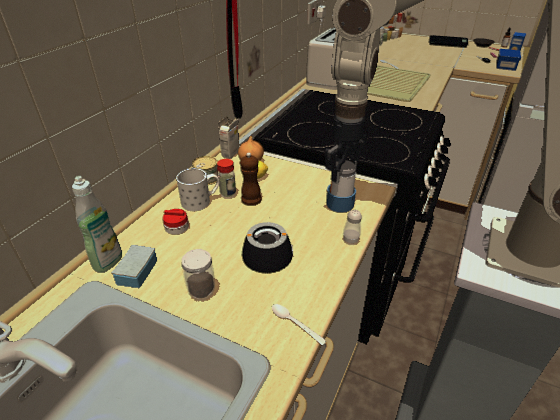

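Emit:
arm_command --moves '[-0.0015, -0.0005, 0, 0, 0.001, -0.002, 1, -0.0015, -0.0005, 0, 0, 0.001, -0.002, 1, -0.0015, -0.0005, 0, 0, 0.001, -0.002, 1, -0.0015, -0.0003, 0, 0, 0, -0.001, 1, -0.0015, -0.0003, 0, 0, 0, -0.001, 1, -0.0015, -0.0003, 0, 0, 0, -0.001, 1, -0.0015, -0.0003, 0, 0, 0, -0.001, 1, -0.0015, -0.0003, 0, 0, 0, -0.001, 1]'

```text
clock: 7.22
eef_pos: [0.4768, 0.0188, 0.2728]
tool_rot: [-0.409, 0.577, 0.406, 0.578]
ft_force: [0.1, -0.1, -2.5]
grip_width: 0.0608
```

```bash
python3 look.py 8
```

```text
[ 0.0402  0.2979 -0.2828  0.9869 -0.003   0.3824] [0.4768 0.0188 0.2728] 7.2167 [ 0.1461 -0.0899 -2.5401] [ 0.0011  0.0474 -0.0268] 0.06083616212837465
[[ 0.0034 -0.942   0.3356]
 [-0.0028  0.3356  0.942 ]
 [-1.     -0.0041 -0.0015]] yaw 1.2285842003383438 grasp [0.4773 0.0184 0.1178]
```

Emit:
arm_command --moves '[-0.003, 0.0005, 0, 0, -0.001, 0.003, 1, -0.004, 0, 0, 0, 0, 0, 1, -0.004, 0, 0, 0, 0, 0, 1, -0.004, 0, 0, 0, 0, 0, 1, -0.004, 0, 0, 0, 0, -0.001, 1, -0.004, 0, 0, 0, 0, -0.001, 1, -0.004, 0, 0, 0, 0, -0.001, 1, -0.004, 0, 0, 0, 0, -0.001, 1, -0.006, 0, 0, 0, 0, -0.001, 1, -0.008, 0, 0, 0, 0, -0.001, 1, -0.008, 0, 0, 0, 0, -0.001, 1, -0.008, 0, 0, 0, 0, -0.001, 1]'

```text
clock: 8.22
eef_pos: [0.4757, 0.0185, 0.3406]
tool_rot: [-0.411, 0.576, 0.404, 0.58]
ft_force: [0.3, 0.9, -2.0]
grip_width: 0.0604
```

```bash
python3 look.py 9 wrist side
```

```text
[ 0.0406  0.2288 -0.1822  1.1505 -0.006   0.3836] [0.4757 0.0185 0.3406] 8.2167 [ 0.3217  0.8684 -2.0198] [ 0.0346 -0.0069 -0.0121] 0.060361565552346
[[ 0.0095 -0.9417  0.3364]
 [-0.0056  0.3363  0.9417]
 [-0.9999 -0.0108 -0.0021]] yaw 1.227715131905136 grasp [0.4771 0.0177 0.1856]
```

View pics/wrist_9.png

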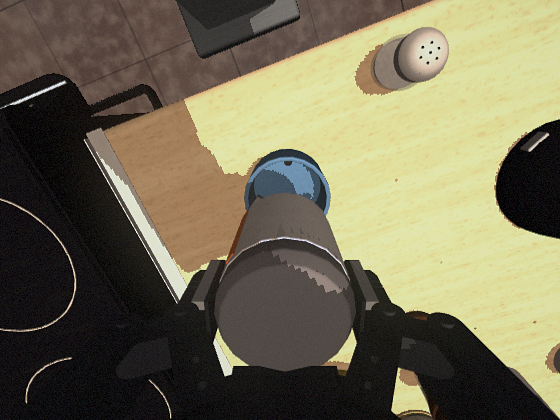

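View pics/side_9.png

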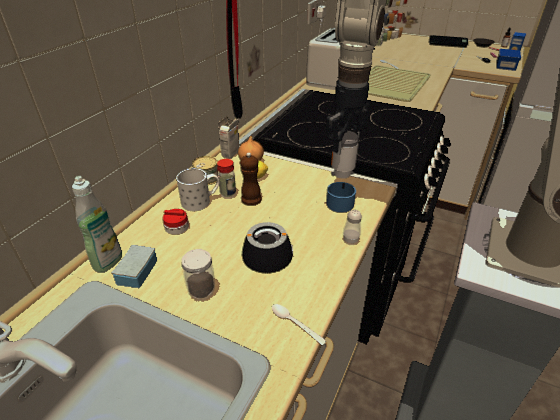

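The jar is out and the beaker is still standing in place. I'll look at the stripe and lugs up close.

Run:
```python
import cv2,numpy as np
a=cv2.resize(cv2.imread("pics/side_9.png")[115:195,310:380],None,fx=5.5,fy=5.5,interpolation=cv2.INTER_CUBIC)
b=cv2.resize(cv2.imread("pics/wrist_9.png")[180:300,215:325],(403,440),interpolation=cv2.INTER_CUBIC)
cv2.imwrite("pics/c9.png",np.hstack([a,b]))
```

```text
(no output)
```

View pics/c9.png

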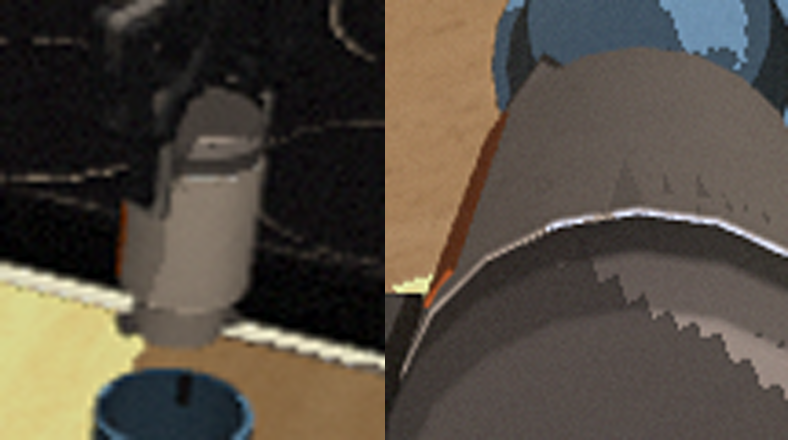

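```bash
cat >> h.py <<'E'
def cyl_ang(n,u,v,o,c=None,r=.031):
    # angle (world yaw) where ray hits the jar cylinder, and height above jar underside
    M=R.from_quat(o["tool_rot"]).as_matrix(); p,d=ray(n,u,v,c or cam(n,o))
    p=M.T@(p-o["eef_pos"]); d=M.T@d
    a=d[1]**2+d[2]**2; b=p[1]*d[1]+p[2]*d[2]; cc=p[1]**2+p[2]**2-r*r
    D=b*b-a*cc
    t=(-b-np.sqrt(max(D,0)))/a; q=p+t*d
    w=M@[0,q[1],q[2]]
    return np.arctan2(w[1],w[0]), .155+.0891-q[0], D>0
E
python3 - <<'E'
from h import *
w=cv2.imread("pics/wrist_9.png"); s=cv2.imread("pics/side_9.png")
a=cv2.resize(w[200:260,222:262],None,fx=10,fy=10,interpolation=cv2.INTER_CUBIC)
b=cv2.resize(s[135:180,325:365],None,fx=10,fy=10,interpolation=cv2.INTER_CUBIC)
b=np.vstack([b,np.zeros((150,400,3),np.uint8)])
cv2.imwrite("pics/c9b.png",np.hstack([a,b]))
E
```

```text
(no output)
```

View pics/c9b.png

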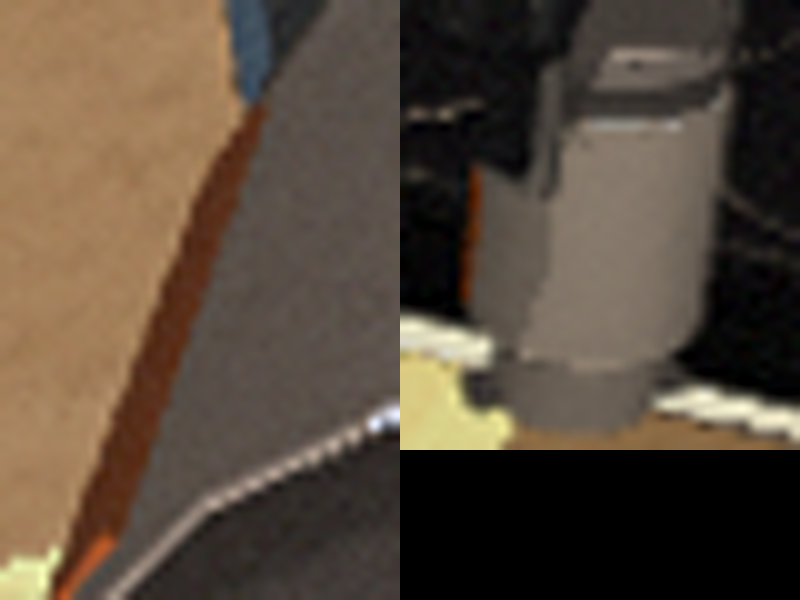

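Run:
```python
from h import *
o=bot.get_obs()
for X,Y in [(212,295),(165,410),(240,215),(268,100)]: print("w",cyl_ang("wrist",222+(X+.5)/10-.5,200+(Y+.5)/10-.5,o))
for X,Y in [(190,190),(160,230),(130,300),(245,110)]: print("w sil",cyl_ang("wrist",222+(X+.5)/10-.5,200+(Y+.5)/10-.5,o))
for X,Y in [(82,190),(81,240),(79,280),(65,240),(325,200),(310,280)]: print("s",cyl_ang("side",325+(X+.5)/10-.5,135+(Y+.5)/10-.5,o))
```

```text
w (np.float64(-2.729996130464209), np.float64(0.0675843235361469), np.True_)
w (np.float64(-2.7023445866635263), np.float64(0.08060631409925917), np.True_)
w (np.float64(-2.7339118719634805), np.float64(0.05617564721803836), np.True_)
w (np.float64(-2.6868812027026925), np.float64(0.033438055376305675), np.True_)
w sil (np.float64(-2.3036103763998867), np.float64(0.023932492654007542), np.False_)
w sil (np.float64(-2.3147400603637243), np.float64(0.03294946023488177), np.False_)
w sil (np.float64(-2.3161842861336686), np.float64(0.044771463571524894), np.False_)
w sil (np.float64(-2.5784796869853213), np.float64(0.028158398876714452), np.True_)
s (np.float64(0.8511823586397465), np.float64(0.0662662201156568), np.True_)
s (np.float64(0.9098747846482564), np.float64(0.052739914949501976), np.True_)
s (np.float64(0.9375735340444138), np.float64(0.04143466971255266), np.True_)
s (np.float64(0.6090470749995203), np.float64(0.04744196103309245), np.True_)
s (np.float64(-2.8963559414713576), np.float64(0.061163213166045505), np.False_)
s (np.float64(-2.8953384296995592), np.float64(0.03748134987743995), np.False_)
```

Emit:
arm_command --moves '[-0.015, 0, 0, 0, -0.002, 0.009, 1, -0.015, 0, 0, 0, 0, 0, 1, -0.004, -0.005, 0.023, 0.01, 0, 0, 1, -0.003, -0.005, 0.023, 0.01, 0, 0, 1, -0.003, -0.005, 0.023, 0.01, 0, 0, 1, -0.003, -0.005, 0.023, 0.01, 0, 0, 1, -0.003, -0.005, 0.023, 0.01, 0, 0, 1, -0.002, -0.005, 0.023, 0.01, 0, 0, 1, -0.002, -0.005, 0.023, 0.01, 0, 0, 1, 0, -0.005, 0.023, 0.01, 0, 0, 1, 0, -0.005, 0.023, 0.01, 0, 0, 1, 0, -0.005, 0.023, 0.01, 0, 0, 1, 0, -0.005, 0.023, 0, 0, 0, 1, 0, -0.005, 0.02, 0, 0, 0, 1, 0, 0, 0, 0, 0, 0, 1]'

```text
clock: 9.57
eef_pos: [0.6431, 0.2563, 0.3884]
tool_rot: [-0.375, 0.601, 0.375, 0.598]
ft_force: [-0.3, -0.1, -4.1]
grip_width: 0.0604
```

```bash
python3 look.py 10 wrist top
```

```text
[ 0.3796  0.6583  0.6097  1.5257 -0.0016  0.832 ] [0.6431 0.2563 0.3884] 9.5667 [-0.287  -0.0625 -4.1194] [0.0034 0.0055 0.0224] 0.06042115388766962
[[-0.0026 -0.8994  0.4372]
 [-0.0028  0.4372  0.8994]
 [-1.      0.0011 -0.0037]] yaw 1.1183442631001308 grasp [0.6427 0.2559 0.2334]
```

View pics/wrist_10.png

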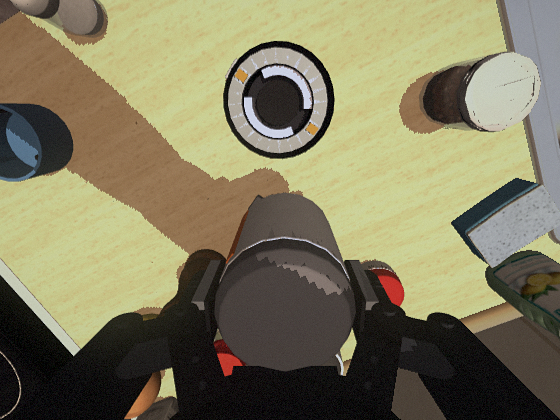

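View pics/top_10.png

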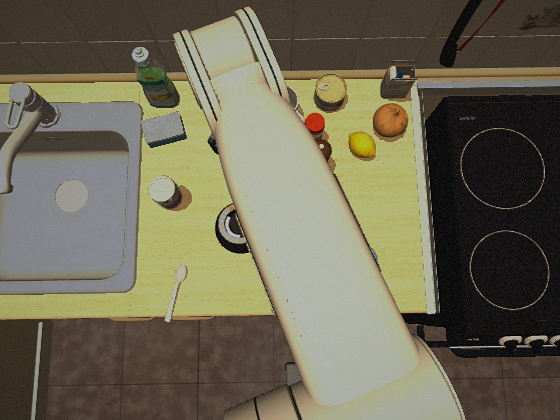

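The wrist view has the base at (279,99) with orange marks at (241,76) and (312,129). I'll enlarge it.

Run:
```python
from h import *
w=cv2.imread("pics/wrist_10.png"); c=cam("wrist")
a=cv2.resize(w[35:165,215:345],None,fx=4.5,fy=4.5,interpolation=cv2.INTER_CUBIC)
cv2.imwrite("pics/b10.png",a)
```

```text
(no output)
```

View pics/b10.png

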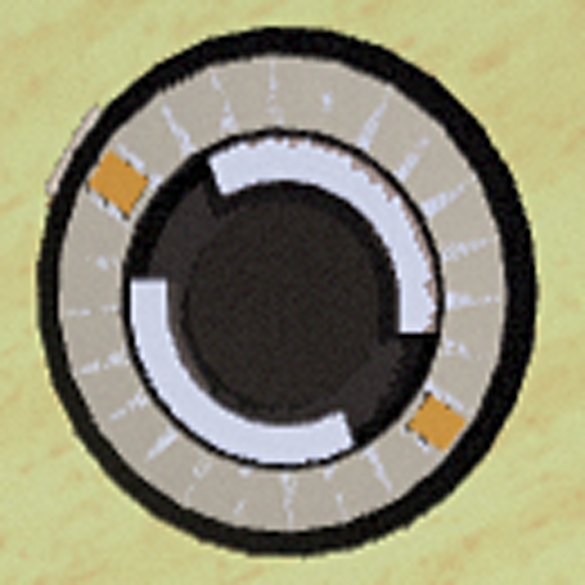

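Run:
```python
from h import *
from scipy.optimize import least_squares
c=cam("wrist"); s=4.5
f=lambda X,Y:(215+(X+.5)/s-.5,35+(Y+.5)/s-.5)
m=[at("wrist",*f(119,184),.0645,c),at("wrist",*f(438,422),.0645,c)]
print("marks",m,np.mean(m,0),np.arctan2(*(m[1]-m[0])[[1,0]]),np.arctan2(*(m[0]-m[1])[[1,0]]),np.linalg.norm(m[0]-m[1]))
def ext(x,y,z,r):
    P=np.array([proj("wrist",[x+r*np.cos(t),y+r*np.sin(t),z],c) for t in np.linspace(0,2*np.pi,180)])
    return np.r_[P.min(0),P.max(0)]
for nm,z,box,r0 in [("well",.0645,(123,128,442,467),.0325),("rim",.0645,(58,55,507,530),.045),("foot",0,(38,27,537,555),.061)]:
    t=np.r_[f(*box[:2]),f(*box[2:])]
    q=least_squares(lambda p:ext(p[0],p[1],z,p[2])-t,[.56,.286,r0]); print(nm,q.x,q.fun)
```

```text
marks [array([0.5246, 0.2662, 0.0645]), array([0.5947, 0.3045, 0.0645])] [0.5596 0.2854 0.0645] 0.5001403497334153 -2.641452303856378 0.07991122138055523
well [0.5592 0.2855 0.0328] [-0.0254  0.0231  0.0254 -0.0249]
rim [0.5594 0.2854 0.046 ] [ 0.095  -0.0848 -0.0948  0.0944]
foot [0.5589 0.2849 0.0623] [ 0.0997 -0.0887 -0.0997  0.0999]
```

Run:
```python
from h import *
c0=bot.get_calibration("wrist"); K=c0["mtx"]; T=c0["mount"]
w=cv2.imread("pics/wrist_10.png"); x0,y0,s=200,180,4
a=cv2.resize(w[y0:y0+145,x0:x0+170],None,fx=s,fy=s,interpolation=cv2.INTER_CUBIC)
for h,col in ((.114,(0,0,255)),(.106,(0,255,255)),(.026,(0,255,0))):
    P=np.array([proj("wrist",[.2441-h,.031*np.cos(t),.031*np.sin(t)],(K,T)) for t in np.linspace(0,2*np.pi,90)])
    cv2.polylines(a,[np.round((P-[x0,y0]+.5)*s-.5).astype(int)],True,col,1)
cv2.imwrite("pics/j10.png",a)
```

```text
(no output)
```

View pics/j10.png

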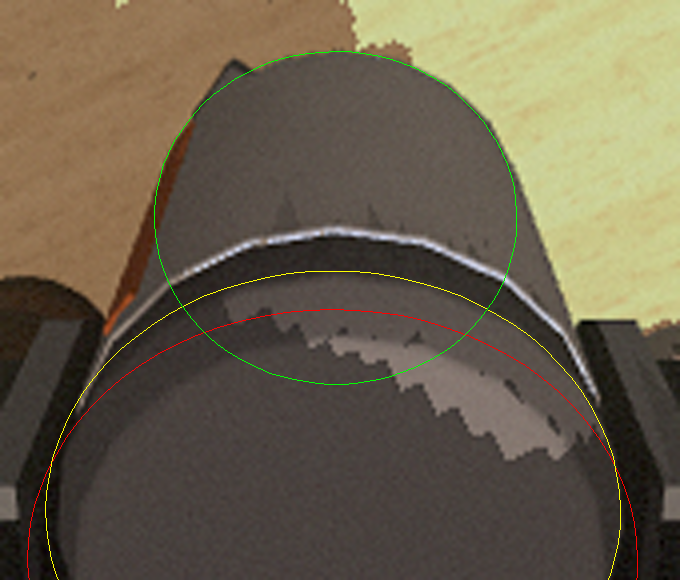

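Run:
```python
from h import *
c0=bot.get_calibration("wrist"); K=c0["mtx"]; T=c0["mount"]
M=R.from_quat(bot.get_obs()["tool_rot"]).as_matrix()
w=cv2.imread("pics/wrist_10.png"); x0,y0,s=240,185,14
a=cv2.resize(w[y0:y0+40,x0:x0+50],None,fx=s,fy=s,interpolation=cv2.INTER_CUBIC)
for i,th in enumerate((.5,.55,.6,.65,.7)):
    L=[]
    for h in (0,.006):
        for (lx,ly) in ((-.029,.007),(-.029,-.007),(-.02,-.007)):
            wv=np.array([lx*np.cos(th)-ly*np.sin(th),lx*np.sin(th)+ly*np.cos(th),0]); t=M.T@wv; t[0]=.2441-h
            L.append(proj("wrist",t,(K,T)))
    L=np.array(L); print(th,L[1],L[4])
    col=[(0,0,255),(0,255,0),(255,0,0),(255,255,0),(255,0,255)][i]
    P=np.round((L-[x0,y0]+.5)*s-.5).astype(int)
    cv2.polylines(a,[P[:3]],False,col,1); cv2.line(a,tuple(P[1].tolist()),tuple(P[4].tolist()),col,1)
cv2.imwrite("pics/l10.png",a)
```

```text
0.5 [246.7921 208.4186] [245.8245 211.0665]
0.55 [246.1832 210.1691] [245.2019 212.8564]
0.6 [245.6711 211.9426] [244.6788 214.6697]
0.65 [245.2568 213.7344] [244.256  216.5015]
0.7 [244.9405 215.5398] [243.9338 218.3469]
```

View pics/l10.png

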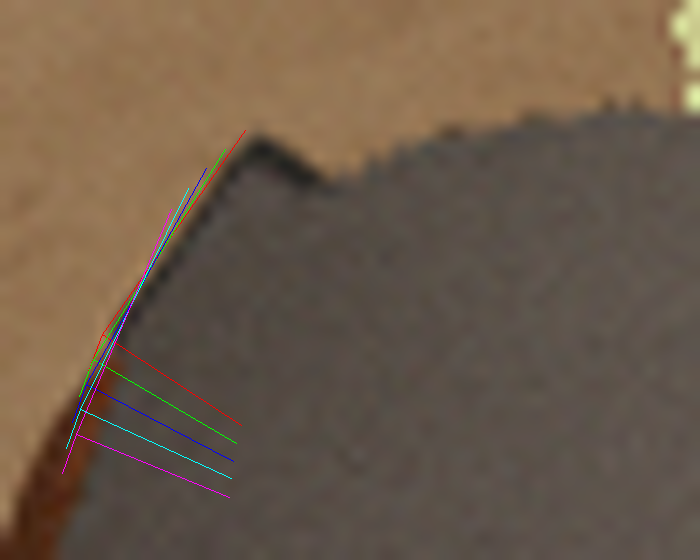

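Emit:
arm_command --moves '[0, 0.02, -0.002, 0, 0, 0, 1, 0, 0.02, -0.002, 0, 0, 0, 1, 0, 0.02, -0.002, 0, 0, 0, 1, 0, 0.016, -0.002, 0, 0, 0, 1, 0, 0.007, 0, 0, 0, 0, 1, 0, 0, 0, 0, 0, 0, 1, 0, 0, 0, 0, 0, 0, 1]'

```text
clock: 10.25
eef_pos: [0.5587, 0.2771, 0.388]
tool_rot: [-0.374, 0.605, 0.371, 0.597]
ft_force: [0.2, 0.4, -2.5]
grip_width: 0.0608
```

```bash
cat > err.py <<'E'
from h import *
import sys
o=bot.get_obs(); M=R.from_quat(o["tool_rot"]).as_matrix()
tgt=np.array([.5594,.2854]); yaw=np.arctan2(M[1,2],M[0,2])
z=np.array([np.cos(yaw),np.sin(yaw)]); y=np.array([-z[1],z[0]])
e=o["eef_pos"]+.200*M[:,0]; d=tgt-e[:2]
ax=np.cross(M[:,0],[0,0,-1])
dt=tgt-o["eef_pos"][:2]
print("clock %.2f q6 %.3f TCPz %.4f underside %.4f yaw %.4f (lug %.4f)"%(o["clock"],o["joint_pos"][5],o["eef_pos"][2],o["eef_pos"][2]-.2441,yaw,yaw-.628))
print("err at foot(y,z)",d@y,d@z,"TCP shift(y,z)",dt@y,dt@z,"tiltfix (y,z)",ax[:2]@y,ax[:2]@z,"F",o["ft_force"],"T",o["ft_torque"],"w",o["grip_width"])
E
python3 err.py
```

```text
clock 10.25 q6 0.923 TCPz 0.3880 underside 0.1439 yaw 1.1095 (lug 0.4815)
err at foot(y,z) 0.0025371356810977293 0.010254192634391169 TCP shift(y,z) 0.0031218488342276886 0.00775644758721087 tiltfix (y,z) -0.012488725235901516 -0.0029235657656495983 F [ 0.2224  0.396  -2.4586] T [-0.0009 -0.0651  0.0261] w 0.06078663764679592
```

Emit:
arm_command --moves '[0.005, 0.002, 0.005, -0.01, -0.007, -0.002, 1, 0.01, 0.001, 0.003, -0.008, -0.005, -0.001, 1, 0.01, 0, 0, 0, 0, 0, 1, 0.01, 0, 0, 0, 0, 0, 1, 0, 0, 0, 0, 0, 0, 1]'

```text
clock: 10.67
eef_pos: [0.5638, 0.2842, 0.3524]
tool_rot: [-0.378, 0.595, 0.377, 0.601]
ft_force: [-0.6, -0.4, -3.7]
grip_width: 0.0602
```

```bash
python3 err.py
```

```text
clock 10.67 q6 0.913 TCPz 0.3524 underside 0.1083 yaw 1.1253 (lug 0.4973)
err at foot(y,z) 0.005611766585064676 -0.0020666542257879185 TCP shift(y,z) 0.004482802903473593 -0.0008346663992526046 tiltfix (y,z) 0.006159939132676591 0.0056448184079555905 F [-0.6178 -0.3609 -3.7465] T [-0.0362  0.0741  0.0133] w 0.06022812849244169
```

Emit:
arm_command --moves '[0.004, 0.003, -0.001, 0, 0.005, 0.005, 1, 0.008, 0.001, 0, 0, 0.001, 0.001, 1, 0.008, 0.001, 0, 0, 0.001, 0.001, 1, 0.006, 0.001, 0, 0, 0.001, 0.001, 1, 0, 0, 0, 0, 0, 0, 1]'

```text
clock: 11.08
eef_pos: [0.5595, 0.2855, 0.3236]
tool_rot: [-0.376, 0.599, 0.377, 0.598]
ft_force: [-0.4, -0.5, -3.5]
grip_width: 0.061
```

```bash
python3 err.py
```

```text
clock 11.08 q6 0.919 TCPz 0.3236 underside 0.0795 yaw 1.1234 (lug 0.4954)
err at foot(y,z) -0.00038727322620700527 0.00020936942963028764 TCP shift(y,z) 8.586829687889882e-05 -0.00012285156053368107 tiltfix (y,z) -0.0016611049508198155 -0.002365707615429719 F [-0.4218 -0.4577 -3.5083] T [ 0.0125  0.0189 -0.0188] w 0.060970031069274865
```

Well centred. Before going in, I'll check it in the side and wrist views.

```bash
python3 look.py 11 wrist side
python3 - <<'E'
import cv2,numpy as np
a=cv2.resize(cv2.imread("pics/side_11.png")[190:280,220:310],None,fx=4.5,fy=4.5,interpolation=cv2.INTER_CUBIC)
b=cv2.resize(cv2.imread("pics/wrist_11.png")[150:290,210:350],(405,405),interpolation=cv2.INTER_CUBIC)
cv2.imwrite("pics/c11.png",np.hstack([a[:405,:395],b[:405]]))
E
```

```text
[0.4716 0.5381 0.2351 1.2705 0.0009 0.9189] [0.5595 0.2855 0.3236] 11.0833 [-0.4218 -0.4577 -3.5083] [ 0.0125  0.0189 -0.0188] 0.060970031069274865
[[-0.0029 -0.9016  0.4326]
 [-0.0005  0.4326  0.9016]
 [-1.      0.0024 -0.0017]] yaw 1.1234455576501796 grasp [0.5591 0.2854 0.1686]
```

View pics/c11.png

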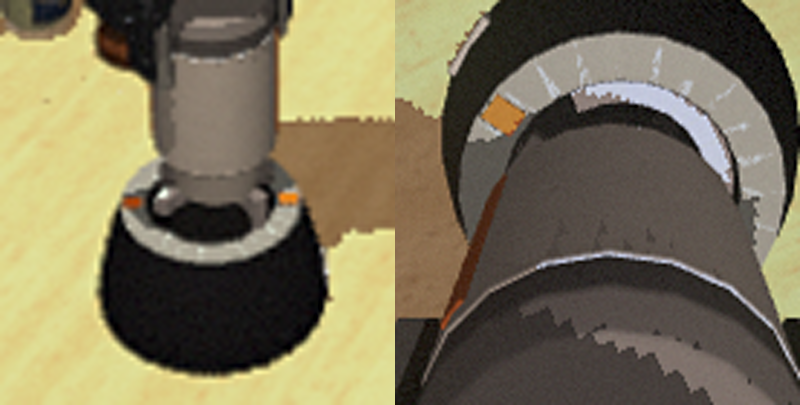

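Emit:
arm_command --moves '[0.004, 0, 0, 0, -0.001, -0.002, 1, 0.004, 0.0005, 0, 0, 0, 0, 1, 0.004, 0.0005, 0, 0, 0, 0, 1, 0.004, 0.0005, 0, 0, 0, 0, 1, 0.003, 0.0003, 0, 0, 0, 0, 1, 0.002, 0, 0, 0, 0, 0, 1]'

```text
clock: 11.68
eef_pos: [0.5587, 0.2869, 0.3044]
tool_rot: [-0.377, 0.596, 0.376, 0.601]
ft_force: [-0.0, 0.1, -3.0]
grip_width: 0.0611
```

```bash
python3 err.py
```

```text
clock 11.68 q6 0.922 TCPz 0.3044 underside 0.0603 yaw 1.1237 (lug 0.4957)
err at foot(y,z) -0.0004140942597242645 -0.002026200907389643 TCP shift(y,z) -0.0012416181461300923 -0.0010669646843523665 tiltfix (y,z) 0.004796181115186309 0.0041376194320289885 F [-0.0042  0.0643 -2.9576] T [ 0.0244  0.0331 -0.0191] w 0.06111593521603459
```

Emit:
arm_command --moves '[0.002, -0.001, -0.001, 0, 0.004, 0.004, 1, 0.002, 0, 0, 0, 0, 0, 1, 0.002, 0, 0, 0, 0, 0, 1, 0.002, 0, 0, 0, 0, 0, 1]'

```text
clock: 12.02
eef_pos: [0.5593, 0.2855, 0.2955]
tool_rot: [-0.377, 0.598, 0.377, 0.598]
ft_force: [-0.6, -0.0, -2.2]
grip_width: 0.0606
```

```bash
python3 err.py
```

```text
clock 12.02 q6 0.919 TCPz 0.2955 underside 0.0514 yaw 1.1237 (lug 0.4957)
err at foot(y,z) -0.00015014460367057176 -8.838865151991816e-05 TCP shift(y,z) -0.00010834136197175267 -1.0964167163681725e-05 tiltfix (y,z) 0.00038712242178103604 -0.0002090162084942717 F [-0.5501 -0.0284 -2.2235] T [-0.0449 -0.0074  0.0259] w 0.060634894913284415
```

The lugs are in the slots: the underside is at 51 mm, below the 55 mm ledges, with no contact force. Now I'll press down.

Emit:
arm_command --moves '[0.003, 0, 0, 0, 0, 0, 1, 0.003, 0.0003, 0, 0, 0, 0, 1, 0.003, 0.0003, 0, 0, 0, 0, 1, 0.003, 0.0003, 0, 0, 0, 0, 1]'

```text
clock: 12.35
eef_pos: [0.5588, 0.2854, 0.2861]
tool_rot: [-0.377, 0.597, 0.376, 0.6]
ft_force: [-1.6, -3.3, 5.0]
grip_width: 0.0608
```

```bash
python3 err.py
```

```text
clock 12.35 q6 0.920 TCPz 0.2861 underside 0.0420 yaw 1.1232 (lug 0.4952)
err at foot(y,z) 9.293374834191368e-05 -0.00021142083484852574 TCP shift(y,z) -0.0005476060297660452 0.0002193835615793264 tiltfix (y,z) 0.0021540219821393606 0.0032026988905397465 F [-1.5867 -3.2969  4.9619] T [-0.588   0.556   0.0014] w 0.06082740564212599
```

Emit:
arm_command --moves '[0.003, 0, 0, 0, 0.002, 0.003, 1, 0.003, 0, 0, 0, 0, 0, 1, 0.002, 0, 0, 0, 0, 0, 1, 0.001, 0, 0, 0, 0, 0, 1]'

```text
clock: 12.68
eef_pos: [0.5586, 0.2851, 0.283]
tool_rot: [-0.377, 0.596, 0.376, 0.601]
ft_force: [-3.8, -2.2, 7.4]
grip_width: 0.0606
```

```bash
python3 err.py
```

```text
clock 12.68 q6 0.920 TCPz 0.2830 underside 0.0389 yaw 1.1231 (lug 0.4951)
err at foot(y,z) 0.0002746200408831165 -0.00016801988889796358 TCP shift(y,z) -0.0006032121397156557 0.0006344266690405493 tiltfix (y,z) 0.004012232789692785 0.004389160902994063 F [-3.7507 -2.2187  7.3965] T [-0.6391  0.9758  0.0339] w 0.06058131060873287
```

Emit:
arm_command --moves '[0.003, 0, 0, 0, 0.003, 0.003, 1, 0.003, 0, 0, 0, 0.001, 0.001, 1, 0.002, 0, 0, 0.04, 0, 0, 1, 0.002, 0, 0, 0.05, 0, 0, 1, 0.002, 0, 0, 0.05, 0, 0, 1]'

```text
clock: 13.1
eef_pos: [0.5589, 0.2849, 0.2827]
tool_rot: [-0.333, 0.62, 0.331, 0.629]
ft_force: [-2.3, -1.7, 8.0]
grip_width: 0.0607
```

```bash
python3 err.py
```

```text
clock 13.10 q6 1.065 TCPz 0.2827 underside 0.0386 yaw 0.9781 (lug 0.3501)
err at foot(y,z) 0.0014626265299466966 -0.001410959041625418 TCP shift(y,z) -0.00019917728129219012 0.0006875432691123639 tiltfix (y,z) 0.010492511553688908 0.008309019056194234 F [-2.344  -1.7369  7.9501] T [-0.7175  0.7969  0.0085] w 0.06070474718713564
```

Emit:
arm_command --moves '[0.003, 0, 0, 0.02, 0.008, 0.007, 1, 0.003, 0, 0, 0.04, 0.003, 0.003, 1, 0.003, 0, 0, 0.05, 0.003, 0.003, 1, 0.003, 0, 0, 0.05, 0.002, 0.002, 1]'

```text
clock: 13.43
eef_pos: [0.5612, 0.2852, 0.28]
tool_rot: [-0.278, 0.647, 0.279, 0.653]
ft_force: [-3.3, -3.0, 13.5]
grip_width: 0.0608
```

```bash
python3 err.py; python3 look.py 12 wrist side
```

```text
clock 13.43 q6 1.231 TCPz 0.2800 underside 0.0359 yaw 0.8098 (lug 0.1818)
err at foot(y,z) 0.0018814884169277167 -0.0027537283914938976 TCP shift(y,z) 0.0014981090044685224 -0.001106372027699161 tiltfix (y,z) 0.008236781818973568 0.001916897062295851 F [-3.3298 -3.0204 13.4821] T [-0.8735  1.0992  0.0911] w 0.060803583854250824
[0.4699 0.5653 0.1634 1.1605 0.0009 1.2309] [0.5612 0.2852 0.28  ] 13.4333 [-3.3298 -3.0204 13.4821] [-0.8735  1.0992  0.0911] 0.060803583854250824
[[ 0.0071 -0.7242  0.6896]
 [ 0.0046  0.6896  0.7241]
 [-1.     -0.0019  0.0082]] yaw 0.8098226880461643 grasp [0.5623 0.2859 0.125 ]
```

View pics/wrist_12.png

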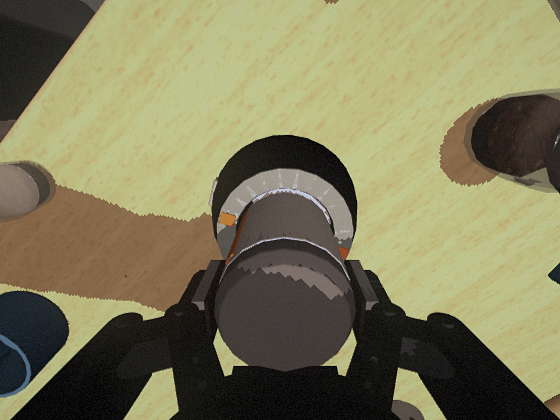

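Emit:
arm_command --moves '[0.001, 0.001, -0.001, 0.03, 0.006, 0.002, 1, 0.0015, 0.0005, -0.0005, 0.06, 0.003, 0, 1, 0.002, 0, 0, 0.06, 0.002, 0.001, 1, 0.002, 0, 0, 0.06, 0.002, 0.001, 1, 0.002, 0, 0, 0.06, 0.002, 0.001, 1]'

```text
clock: 13.95
eef_pos: [0.5617, 0.2852, 0.2824]
tool_rot: [-0.185, 0.679, 0.185, 0.687]
ft_force: [-1.8, -1.8, 8.1]
grip_width: 0.0604
```

```bash
python3 err.py
```

```text
clock 13.95 q6 1.512 TCPz 0.2824 underside 0.0383 yaw 0.5290 (lug -0.0990)
err at foot(y,z) 0.0018299019776154303 -0.004075557490084492 TCP shift(y,z) 0.001362888314759141 -0.0018580382486157545 tiltfix (y,z) 0.01108759620734383 0.0023350683142815292 F [-1.8    -1.7653  8.0516] T [-0.7369  0.6811  0.1524] w 0.06044459337119999
```

Emit:
arm_command --moves '[0.003, 0.001, -0.002, 0.04, 0.009, 0.002, 1, 0.0025, 0.0005, -0.001, 0.06, 0.005, 0.001, 1, 0.0025, 0.0005, -0.0005, 0.06, 0.004, 0.001, 1, 0.0025, 0, -0.0005, 0.06, 0.004, 0.001, 1, 0.0025, 0, -0.0005, 0.06, 0.004, 0.001, 1]'

```text
clock: 14.37
eef_pos: [0.5616, 0.2851, 0.2822]
tool_rot: [-0.081, 0.698, 0.084, 0.706]
ft_force: [-0.8, -2.7, 10.0]
grip_width: 0.0605
```

```bash
python3 err.py
```

```text
clock 14.37 q6 1.807 TCPz 0.2822 underside 0.0381 yaw 0.2340 (lug -0.3940)
err at foot(y,z) 0.00048321073722362663 -0.004425479254194882 TCP shift(y,z) 0.0008469677041480109 -0.0020786986731904152 tiltfix (y,z) 0.011733902905022225 -0.001818784834621933 F [-0.8281 -2.7244 10.0061] T [-0.6887  0.5845  0.1494] w 0.06045339956482483
```

Emit:
arm_command --moves '[0.002, 0.0005, -0.002, 0.04, 0.009, -0.002, 1, 0.0025, 0.0005, -0.001, 0.06, 0.005, -0.001, 1, 0.0025, 0, -0.0005, 0.06, 0.004, 0, 1, 0.0025, 0, -0.0005, 0.06, 0.004, 0, 1, 0.0025, 0, -0.0005, 0.06, 0.004, 0, 1]'

```text
clock: 14.78
eef_pos: [0.5615, 0.2851, 0.2821]
tool_rot: [0.023, 0.703, -0.02, 0.71]
ft_force: [-1.2, -2.4, 10.6]
grip_width: 0.0606
```

```bash
python3 err.py
```

```text
clock 14.78 q6 2.103 TCPz 0.2821 underside 0.0380 yaw -0.0616 (lug -0.6896)
err at foot(y,z) -0.0007346776110579835 -0.00405373660079602 TCP shift(y,z) 0.0001441811176682961 -0.0020835792081508446 tiltfix (y,z) 0.009850786963226103 -0.0043942936436313735 F [-1.1995 -2.3857 10.5622] T [-0.6849  0.5004  0.1594] w 0.060647494400983756
```

Turned 1.18 rad so far; the stop is expected at about 1.4. I'll continue in smaller steps and watch the torque.

Emit:
arm_command --moves '[0.002, 0.0005, -0.002, 0.04, 0.008, -0.004, 1, 0.0025, 0, -0.001, 0.05, 0.005, -0.002, 1, 0.0025, 0, -0.0005, 0.05, 0.004, 0, 1, 0.0025, 0, -0.0005, 0.05, 0.004, 0, 1]'

```text
clock: 15.12
eef_pos: [0.5612, 0.2855, 0.2818]
tool_rot: [0.094, 0.698, -0.091, 0.704]
ft_force: [-1.4, -3.9, 7.6]
grip_width: 0.0607
```

```bash
python3 err.py
```

```text
clock 15.12 q6 2.305 TCPz 0.2818 underside 0.0377 yaw -0.2633 (lug -0.8913)
err at foot(y,z) -0.0016614269451646385 -0.0031222715175692754 TCP shift(y,z) -0.0005512982917801276 -0.0017232893280603344 tiltfix (y,z) 0.006994910947544509 -0.005550643266922645 F [-1.4258 -3.9184  7.6254] T [-0.772   0.4146  0.0975] w 0.06072488296325401
```

Emit:
arm_command --moves '[0.002, 0, -0.001, 0.04, 0.006, -0.004, 1, 0.0025, 0, -0.001, 0.05, 0.004, -0.002, 1, 0.0025, 0, -0.0005, 0.05, 0.003, 0, 1]'

```text
clock: 15.37
eef_pos: [0.5614, 0.2859, 0.2819]
tool_rot: [0.145, 0.69, -0.141, 0.695]
ft_force: [1.0, 2.2, 6.1]
grip_width: 0.0606
```

```bash
python3 err.py
```

```text
clock 15.37 q6 2.448 TCPz 0.2819 underside 0.0378 yaw -0.4066 (lug -1.0346)
err at foot(y,z) -0.0026803322242365305 -0.0028721026819135305 TCP shift(y,z) -0.0012781087562692003 -0.0016255854084045434 tiltfix (y,z) 0.006232586367544866 -0.0070111173398365294 F [1.0476 2.2072 6.1143] T [ 0.3527 -0.3108  0.803 ] w 0.06063183430180299
```

Emit:
arm_command --moves '[0.003, 0, -0.0005, 0.05, 0.003, -0.001, 1, 0.003, 0, 0, 0.04, 0.003, 0, 1]'

```text
clock: 15.53
eef_pos: [0.5623, 0.2871, 0.2818]
tool_rot: [0.176, 0.682, -0.167, 0.69]
ft_force: [-3.7, -4.7, 14.0]
grip_width: 0.0612
```

```bash
python3 err.py; python3 look.py 13 wrist
```

```text
clock 15.53 q6 2.532 TCPz 0.2818 underside 0.0377 yaw -0.4892 (lug -1.1172)
err at foot(y,z) -0.005749379833535919 -0.003267051737090857 TCP shift(y,z) -0.0028633802651041804 -0.0018142269827464783 tiltfix (y,z) 0.007264123771722026 -0.014429997842158794 F [-3.7381 -4.6514 14.0092] T [-1.0466  1.1354  3.0796] w 0.06124838162594816
[0.4715 0.5642 0.1662 1.1569 0.0023 2.5315] [0.5623 0.2871 0.2818] 15.5333 [-3.7381 -4.6514 14.0092] [-1.0466  1.1354  3.0796] 0.06124838162594816
[[ 0.0132  0.4698  0.8827]
 [ 0.0093  0.8826 -0.4699]
 [-0.9999  0.0144  0.0073]] yaw -0.4892435042685479 grasp [0.5644 0.2885 0.1268]
```

View pics/wrist_13.png

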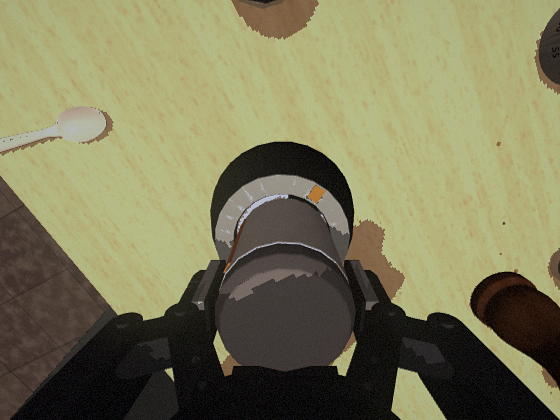

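The 3 N·m of torque means it is firmly at the hard stop. I'll straighten the tool slightly and release while holding the twist.

Emit:
arm_command --moves '[0.002, -0.0015, -0.001, 0.02, 0.004, -0.01, 1, 0, 0, 0, 0.01, 0, -0.002, 0.5, 0, 0, 0, 0, 0, 0, 0, 0, 0, 0, 0, 0, 0, -0.5, 0, 0, 0, 0, 0, 0, -1, 0, 0, 0, 0, 0, 0, -1, 0, 0, 0, 0, 0, 0, -1, 0, 0, 0, 0, 0, 0, -1]'

```text
clock: 16.25
eef_pos: [0.5617, 0.2874, 0.2805]
tool_rot: [0.183, 0.681, -0.179, 0.686]
ft_force: [0.0, 0.4, 0.5]
grip_width: 0.0854
```

```bash
python3 err.py; python3 look.py 14 wrist side
```

```text
clock 16.25 q6 2.561 TCPz 0.2805 underside 0.0364 yaw -0.5170 (lug -1.1450)
err at foot(y,z) -0.004400107962628519 -0.002171588530002336 TCP shift(y,z) -0.002877948206299757 -0.0009832184896900065 tiltfix (y,z) 0.005941850201561561 -0.007610798781643853 F [0.0139 0.3823 0.4724] T [-0.0194  0.0378  0.0434] w 0.08536054381001264
[ 0.4731  0.5671  0.1678  1.1618 -0.0008  2.5609] [0.5617 0.2874 0.2805] 16.25 [0.0139 0.3823 0.4724] [-0.0194  0.0378  0.0434] 0.08536054381001264
[[ 0.0089  0.4942  0.8693]
 [ 0.0037  0.8693 -0.4942]
 [-1.      0.0076  0.0059]] yaw -0.5169535652540014 grasp [0.5631 0.288  0.1255]
```

View pics/wrist_14.png

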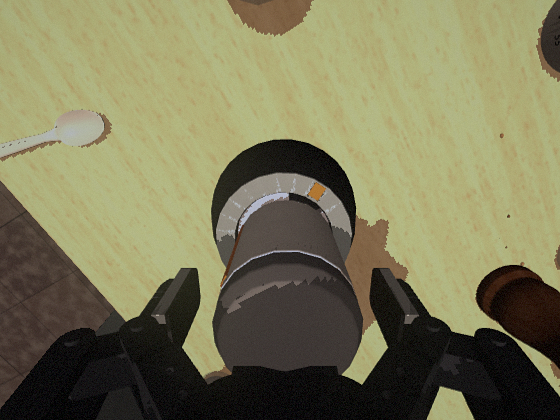

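View pics/side_14.png

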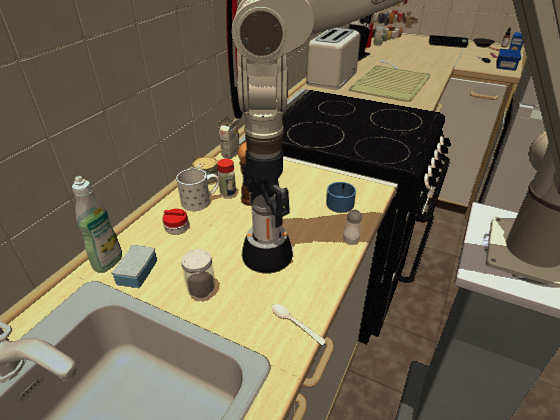

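Emit:
arm_command --moves '[-0.008, 0, 0, 0, 0.004, -0.006, -1, -0.012, 0, 0, 0, 0, 0, -1, -0.015, 0, 0, 0, 0, 0, -1, -0.015, 0, 0, 0, 0, 0, -1, -0.02, 0, 0, 0, 0, 0, -1, -0.02, 0, 0, 0, 0, 0, -1, -0.02, 0, 0, 0, 0, 0, -1]'

```text
clock: 16.93
eef_pos: [0.5602, 0.2863, 0.3871]
tool_rot: [0.178, 0.687, -0.185, 0.68]
ft_force: [0.8, 0.1, -0.1]
grip_width: 0.0855
```

```bash
python3 err.py; python3 look.py 15 wrist side
python3 - <<'E'
import cv2,numpy as np
a=cv2.resize(cv2.imread("pics/side_15.png")[165:285,215:320],None,fx=4.8,fy=4.8,interpolation=cv2.INTER_CUBIC)
cv2.imwrite("pics/c15.png",a)
E
```

```text
clock 16.93 q6 2.563 TCPz 0.3871 underside 0.1430 yaw -0.5197 (lug -1.1477)
err at foot(y,z) 0.0011219252894931779 0.0011857578239807497 TCP shift(y,z) -0.0011596683136814079 -0.0002091230416509014 tiltfix (y,z) -0.006974404328158166 0.01140796801587275 F [ 0.7623  0.0515 -0.0613] T [-0.0355  0.028  -0.0225] w 0.0854914247349001
[ 0.4726  0.5174  0.3668  1.4335 -0.0004  2.5631] [0.5602 0.2863 0.3871] 16.9333 [ 0.7623  0.0515 -0.0613] [-0.0355  0.028  -0.0225] 0.0854914247349001
[[-0.0117  0.4965  0.8679]
 [-0.0064  0.8679 -0.4966]
 [-0.9999 -0.0114 -0.007 ]] yaw -0.5197207559809921 grasp [0.5583 0.2853 0.2321]
```

View pics/wrist_15.png

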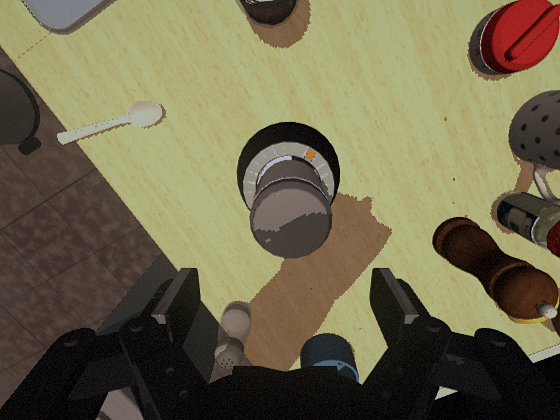

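View pics/c15.png

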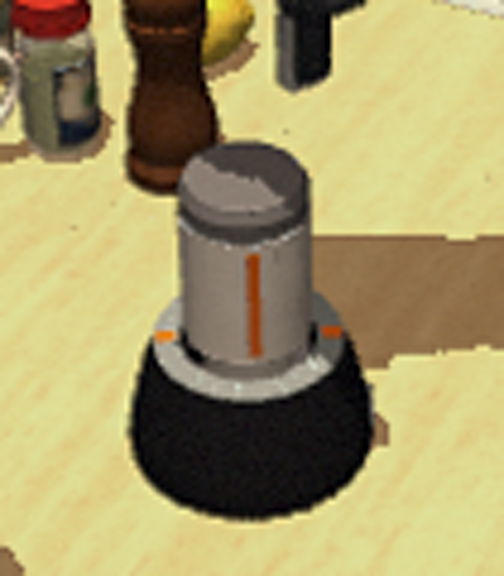

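Run:
```python
from h import *
x,y=.5600,.2870
s=cv2.imread("pics/side_15.png"); w=cv2.imread("pics/wrist_15.png"); cw=cam("wrist")
C=[(x,y,.159,.031,(0,0,255)),(x,y,.071,.031,(0,255,0)),(x,y,.0645,.0325,(255,0,0)),(x,y,.0645,.0455,(255,0,255)),(x,y,0,.061,(255,255,0))]
A=overlay(s,"side",C,225,165,85,115,4.8); B=overlay(w,"wrist",[(.5594,.2854,*c[2:]) for c in C],235,115,110,150,3.6,cw)
h=min(A.shape[0],B.shape[0]); cv2.imwrite("pics/ov15.png",np.hstack([A[:h],B[:h]]))
c=cam("side")
for X,Y in [(253,260),(254,300),(255,345)]:
    u,v=215+(X+.5)/4.8-.5,165+(Y+.5)/4.8-.5; p,d=ray("side",u,v)
    p=p[:2]-[x,y],p[2]; a=d[:2]@d[:2]; b=p[0]@d[:2]; cc=p[0]@p[0]-.031**2
    t=(-b-np.sqrt(b*b-a*cc))/a; q=p[0]+t*d[:2]; print(np.arctan2(q[1],q[0])-np.pi,p[1]+t*d[2])
```

```text
-0.9760081359406416 0.13305450502400384
-0.9768656401749065 0.11002495480944341
-0.9797208831639868 0.0832324831030562
```

View pics/ov15.png

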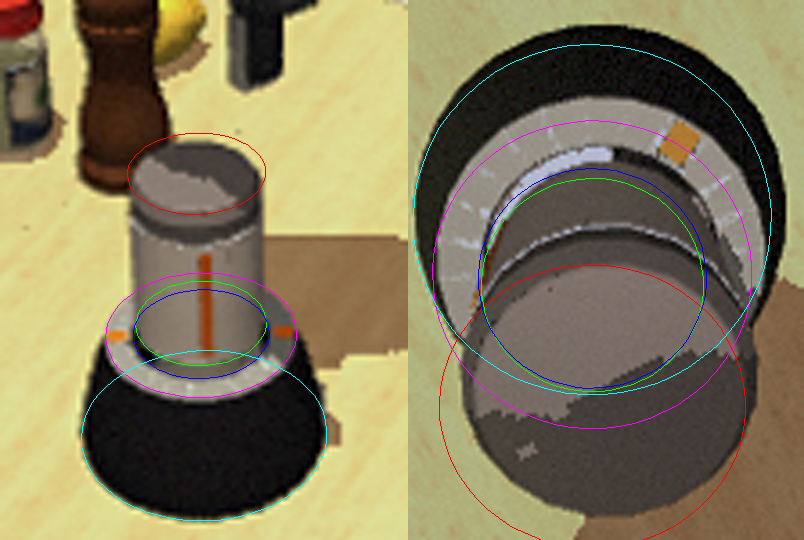

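Emit:
arm_command --moves '[-0.01, 0, 0, 0, -0.005, 0.008, -1, 0, 0, 0, 0, 0, 0, -1, 0, 0, 0, 0, 0, 0, -1, 0, 0, 0, 0, 0, 0, -1]'

```text
clock: 17.37
eef_pos: [0.5609, 0.2866, 0.4004]
tool_rot: [0.183, 0.682, -0.181, 0.685]
ft_force: [0.1, 0.5, 0.6]
grip_width: 0.0855
```

```bash
python3 look.py 16 wrist side
python3 - <<'E'
from h import *
s=cv2.imread("pics/side_16.png"); w=cv2.imread("pics/wrist_16.png"); cw=cam("wrist")
x,y=.56,.287
L=[]
for zl in (.045,.0395):
    C=[(x,y,zl+.106,.031,(0,0,255)),(x,y,zl+.026,.031,(0,255,0))]
    L.append(overlay(s,"side",C,240,190,55,60,7))
cv2.imwrite("pics/ov16.png",np.hstack(L))
x,y=.5594,.2854
L=[]
for zl in (.045,.0395):
    C=[(x,y,zl+.106,.031,(0,0,255)),(x,y,.0645,.046,(255,0,255)),(x,y,.0,.061,(255,255,0))]
    L.append(overlay(w,"wrist",C,230,110,120,160,3.3,cw))
cv2.imwrite("pics/ov16w.png",np.hstack(L))
E
```

```text
[ 0.4724  0.5068  0.3837  1.4431 -0.0001  2.5635] [0.5609 0.2866 0.4004] 17.3667 [0.0717 0.5152 0.5501] [-0.0169 -0.0189 -0.0094] 0.08546692905646355
[[ 0.0042  0.4972  0.8677]
 [ 0.002   0.8677 -0.4972]
 [-1.      0.0038  0.0026]] yaw -0.5203261630177887 grasp [0.5616 0.2869 0.2454]
```

View pics/ov16.png

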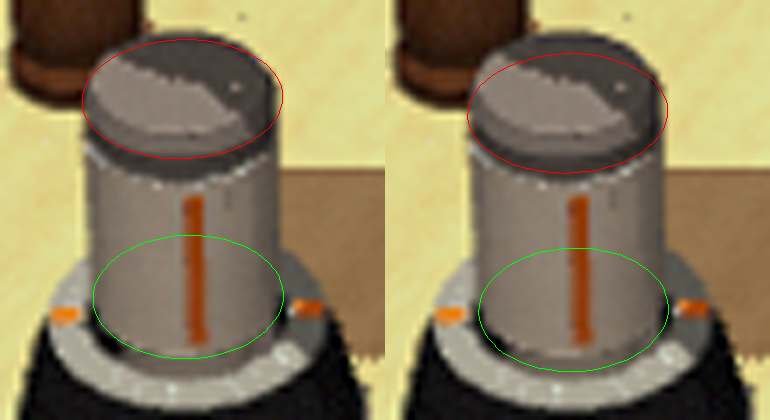

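View pics/ov16w.png

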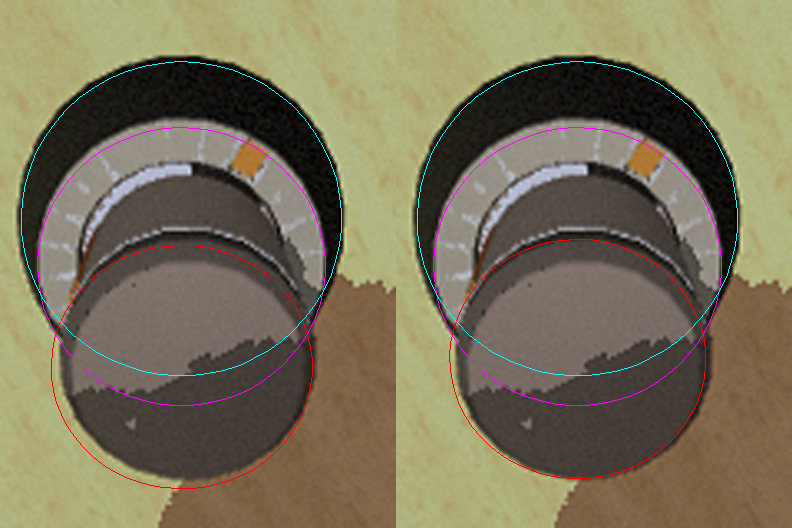

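View pics/side_16.png

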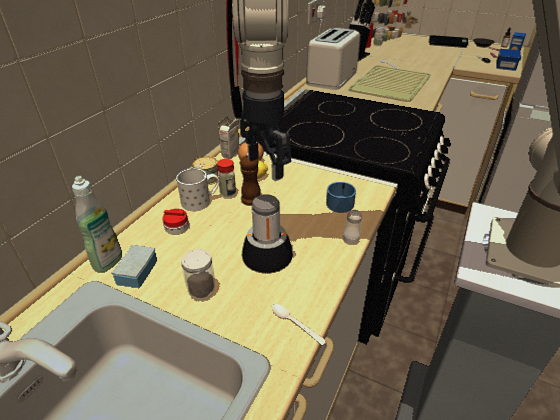

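Run:
```python
import cv2,numpy as np
s=cv2.imread("pics/side_16.png")[225:255,240:295]
s=np.clip(s.astype(float)*1.5,0,255).astype(np.uint8)
cv2.imwrite("pics/z16.png",cv2.resize(s,None,fx=14,fy=14,interpolation=cv2.INTER_CUBIC))
```

```text
(no output)
```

View pics/z16.png

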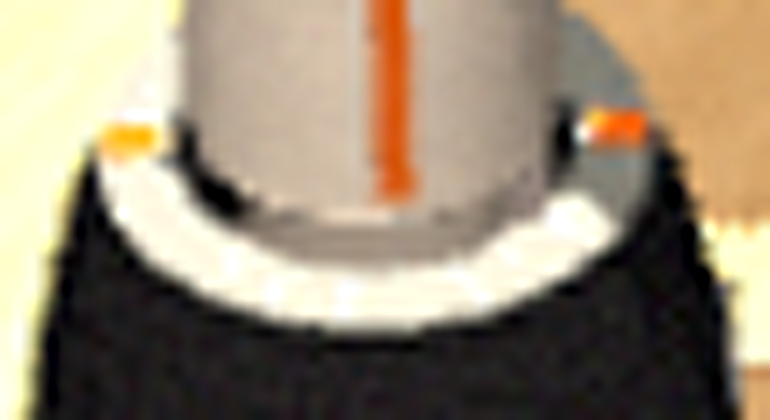

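The body's underside edge is at row 240.7, against a predicted 241.1 for the locked height and 243 if it were still pressed down. The neck shows below it, so the jar is at lock level, with the stripe turned about 84° from the slots. The beaker and the other objects are in place, so I'm handing in.

```bash
python3 -c "
from workcell import bot
print(bot.job_done())"
```

```text
the job is handed in; nothing more can be done
None
```

The jar is out of the beaker and, by my checks, locked in the grinder base. I handed the job in at about 17.5 s of the 67 s allowed.

- **Lift:** I pulled the jar straight up; the wrist force peaked at about 8 N including the jar's weight. The beaker stayed standing where it was.
- **Seating:** The lugs dropped into the slots without contact force. I pressed 11–14 mm against the spring and turned clockwise until the torque rose to 3 N·m at the hard stop, then opened the gripper and withdrew upward.
- **Lock height:** In the last side view the jar's body edge is at image row 240.7. Locked predicts 241.1 and still pressed down predicts about 243, so the margin is only about 2 pixels.
- **Lock angle:** The jar's stripe is turned about 84° from the slot direction, which matches the stop.
- **Other objects:** The gripper is open above the jar and touching nothing. In the last side view the salt shaker, teaspoon, coffee jar and pepper mill look undisturbed. I did not measure their positions, and the lemon was mostly hidden behind the pepper mill.
- **Disagreements:** The cameras differed by 2–4 mm on the base and jar positions, so I used the wrist camera's values. In the final wrist view, the overlay I drew for the locked height came out slightly larger than the cap. I relied on the side view for the height.
- **Tilt:** The tool tilted by up to about 0.8° while twisting, because the arm gave under load. I corrected this as I went.

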